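Shuffle the cassettes along a control cabinet's carrier and load the spare

ROBOT

A 6-joint arm with a two-finger parallel gripper is mounted at the origin on the work surface. World frame = base frame: x ahead of the robot, y to its left, z up, the work surface at z = 0. Lengths are in m, angles in rad, forces in N, time in s.
With the tool pointing down it reaches from about 0.325 to 0.875 m from the base axis. Payload 4.4 kg.
Tool frame: the origin (TCP) lies at the very end of the fingers, on their centre line; the grasp point (between the pads) lies 19 mm behind it; z points along the fingers, x is the direction in which the jaws open and shut, and the axes are right-handed (so a half turn about z gives the same grasp; the last joint's range is limited). The gripper opens to 85 mm and grips with 20 to 120 N. Pads are 22 mm wide; open, the fingers measure 114 mm over their backs; the gripper's body (76 mm by 85 mm) begins 54 mm behind the grasp point. The pads swing forward as they close: fully open they stand 13 mm farther back than shut.
Start: joints at [-1.286, 0.207, 1.542, -0, 1.393, -0.15], TCP at [0.243, -0.521, 0.231] pointing down, gripper open.
Joint ranges: [-2.73, 2.73], [-0.86, 2.22], [0.23, 2.46], [-1.11, 4.25], [0.08, 2.63], [-2.82, 2.82]. Speed limits (rad/s): [2.79, 2.79, 3.14, 3.14, 3.14, 3.14].

INTERFACE

Orientations are given as a rotation vector (axis times angle).
In Python, from workcell import sensors, imaging, robot gives the robot as it stands. The module is installed in compiled form; this text tells all that it offers.
- The arm moves only by the tool send_rows, never from a script. Its argument "series" is text: rows parted by semicolons, each of 5 numbers parted by spaces: the opening, from 0 (shut) to 1 (fully open), then the shift along the tool's x, y, z in mm, then the turn about the tool's z in rad. In form: fingers tx ty tz turn; .... A call has 1 to 8 rows; each row shifts and turns the commanded pose from where the row before left it, along the tool's axes as they then stand; what a row does not reach is not made up. A row lasts 1/12 s, in which the tool goes at most 41.7 mm and 7.16 degrees, less where a joint would pass 70% of its speed; a pose out of reach is approached as far as the arm can. A call is refused whole if a number of a shift passes 41.7 or a number of a turn 0.125, either way. A call with a gripper value outside its range is refused whole. The fingers move at their own pace and stop on an object; "force" is the grip in N (left out, the last holds). Time passes only in rows, so rows that do not move let the fingers close. It gives the time, the measured TCP pose, the force and the opening at its end, in the units of the state.
- sensors.sense(): the state, without advancing time (a new reading comes with each control period).
- imaging.grab_frame(name): name is "scene" or "top"; returns a dict with "frame" (400x640x3 uint8, red, green, blue), "camera_matrix" (3x3 intrinsics, pixels), "eye" and "attitude" of the camera in the world. Camera axes: x right, y down, z forward; pixel columns grow to the right and rows downward; lengths in m; the calibration is good to about 2 mm. A picture is of the moment at which its call begins. There is no depth.
- robot.close_job(): hands the job in, once; it reports no verdict.
The state is a dict: "clock": time; "joints": joint angles; "qvel": joint speeds; "tau": joint torques, N m; "ee_pos": TCP position; "tool_rot": TCP orientation; "contact_force": force on the tool from outside, world axes, zero at the start; "moment": the same for the moment, N m; "finger_gap": finger opening in m.
Only numpy, scipy, OpenCV 4.12 (cv2) and the standard library are available. Lean on these libraries where they do the work, as an engineer would, in place of code of your own. Each camera call takes 0.05 s, during which the arm holds its last target.

TASK

Make room for the orange spare cassette in the middle bay of the carrier: slide the cassettes in the row by their fins, one at a time, each into the next free bay, first the one beside the vacant end bay, then the one in the middle. Then draw the spare out of its stock shelf by its body, set it down on the loading plate in front of the middle bay, nose towards the bay, let go, take it again by its fin and push it fully home so that it drives the contact block back. Leave the five cassettes filling the row and the transformer, screwdriver and valve block where they are.

Things in the scene. Friction and masses are not known exactly. Their poses are not given: they have to be found in the camera images.
- carrier: fixed aluminium carrier, blue walls. Origin on the bench under the middle bay's home centre; x into the bay, y along the row, z up. Floor 8 mm above the bench. Row of five bays, no partitions, at y = -122, -61, 0, 61, 122 mm; inside end faces at y = +-152.5, rear wall at x = 60. Home = cassette centre at x = 0. One end bay (either) starts vacant, marked by a flat yellow tag, never in the way
- bay_mouth (a point): middle of the gap in the front kerb, at floor level: the only way into the row. The blue kerb is 12 mm high, 8 mm thick (carrier x = -63 to -71 mm) and open 66 mm wide, from y = -33 to 33 mm, in front of the middle bay
- guard_edge (a point): middle of the front edge (steel strip) of the fixed clear guard over the row, at the guard's top, carrier x = -18 mm. Guard: from there to x = 70 mm, over the whole row, underside 34 and top 38 mm above the floor. The fins stand uncovered in front of it; under it the cassettes can only slide
- loading_plate (a point): point on the loading plate in front of the mouth, at floor level, carrier x = -145 mm: the carrier's floor runs on, level, from x = -72 to -205 mm, 180 mm wide, with two black lane lines. A spare centred here has its nose just short of the mouth
- socket (a joint): black contact block in the 44 mm gap of the rear wall behind the middle bay. In m: 0 forward, 0.010 with the spare fully home. The spare's brass prong meets it 10 mm before home; it resists with about 5 N and stays where it is pushed; then the nose stops solidly at the rear wall. Free, a cassette slides with 1 to 5 N; pressed down by the gripper it binds, so take the weight off it a little
- cas_blue_mid (a point): centre, half-way up the body, of the grey cassette with blue fin. All cassettes: body 120 (x) x 58 (y) x 30 mm, about 0.3 kg, x to the nose. Upright grip fin on the tail: 30 mm long (x), 12 mm thick (y), 32 mm high, centred at x = -42 mm; fin top 47 mm and body top 15 mm above this point. Stands in the carrier's row, nose under the guard
- cas_green_mid (a point): centre, half-way up the body, of the grey cassette with green fin, also standing in the carrier's row; shape and axes as cas_blue
- cas_white_mid (a point): centre, half-way up the body, of the grey cassette with white fin, also standing in the carrier's row; shape and axes as cas_blue
- cas_black_mid (a point): centre, half-way up the body, of the grey cassette with black fin, also standing in the carrier's row; shape and axes as cas_blue
- spare_mid (a point): centre, half-way up the body, of the spare: all orange, same shape and axes as cas_blue (fin at x = -42 mm, on the tail), plus a brass prong 20 mm wide standing 14 mm out of the nose. At the start it lies level in the stock shelf, tail inside, its underside 6 mm above the bench
- rack: fixed stock shelf. Origin on the bench under the stored spare's centre, x out of it (as the spare's nose), z up. Steel floor 6 mm thick, 84 mm wide. Side walls (inside y = +-31.5 mm), back wall and clear roof (72 to 76 mm high) enclose the tail and fin, x = -72 to -18 mm. The nose part is open to a grip across its 58 mm width. Draw straight out along x, 50 mm or more, before lifting
- transformer: bystander: small transformer, steel core with yellow bobbin, 96 x 76 x 55 mm; origin under its centre
- driver: bystander: screwdriver lying on the bench, origin under its centre, handle to its -x
- valve_block: bystander: grey valve block 75 x 45 x 49 mm with white and blue fittings; origin under its centre
There are look-alikes about, which are no part of the job. Leave any red or turquoise look-alike of the part that bears cas_black_mid alone. Of the things shaped like the part that bears spare_mid, the orange one is meant.

How it is judged:
On the way, in this order (a step that is already met when the one before it is completed fails the run):
1. the cassette beside the vacant end bay has been slid into it, on its own: both end bays are full while the middle bay is still full (y of any of cas_blue_mid, cas_green_mid, cas_white_mid, cas_black_mid in the frame of carrier above 0.11 m and y of any of cas_blue_mid, cas_green_mid, cas_white_mid, cas_black_mid in the frame of carrier below -0.11 m and (y of cas_blue_mid in the frame of carrier between -0.025 and 0.025 m or y of cas_green_mid in the frame of carrier between -0.025 and 0.025 m or y of cas_white_mid in the frame of carrier between -0.025 and 0.025 m or y of cas_black_mid in the frame of carrier between -0.025 and 0.025 m) and x of cas_blue_mid in the frame of carrier between -0.006 and 0.006 m and x of cas_green_mid in the frame of carrier between -0.006 and 0.006 m and x of cas_white_mid in the frame of carrier between -0.006 and 0.006 m and x of cas_black_mid in the frame of carrier between -0.006 and 0.006 m), for 0.2 s.
2. the middle cassette has been slid into the bay freed beside it: the middle bay is clear ((y of cas_blue_mid in the frame of carrier above 0.054 m or y of cas_blue_mid in the frame of carrier below -0.054 m) and (y of cas_green_mid in the frame of carrier above 0.054 m or y of cas_green_mid in the frame of carrier below -0.054 m) and (y of cas_white_mid in the frame of carrier above 0.054 m or y of cas_white_mid in the frame of carrier below -0.054 m) and (y of cas_black_mid in the frame of carrier above 0.054 m or y of cas_black_mid in the frame of carrier below -0.054 m) and x of cas_blue_mid in the frame of carrier between -0.006 and 0.006 m and x of cas_green_mid in the frame of carrier between -0.006 and 0.006 m and x of cas_white_mid in the frame of carrier between -0.006 and 0.006 m and x of cas_black_mid in the frame of carrier between -0.006 and 0.006 m), for 0.2 s.
3. the spare lies on the loading plate in front of the middle bay, nose towards it, let go (x of spare_mid in the frame of carrier between -0.23 and -0.05 m and y of spare_mid in the frame of carrier between -0.05 and 0.05 m and z of spare_mid in the frame of carrier between 0.018 and 0.028 m and angle between the x axis of spare_mid and the x axis of carrier, either way round below 0.35 rad and contact force between the fingers and spare below 0.5 N), for 0.2 s.
At the end, for the whole second after the job is handed in: spare home in the middle bay: centre within 3 mm along, 12 mm across, square to 0.06 rad, contact block driven over 6.5 mm, released, at rest; other four in the row within 6 mm front to back, two each side, outer ones at most 12 mm inward of the end bays, none within 54 mm of the middle line (all of step 2 and x of spare_mid in the frame of carrier between -0.003 and 0.003 m and y of spare_mid in the frame of carrier between -0.012 and 0.012 m and z of spare_mid in the frame of carrier between 0.019 and 0.027 m and value of joint socket above 0.0065 m and angle between the x axis of spare_mid and the x axis of carrier, either way round below 0.06 rad and contact force between the fingers and spare below 0.5 N and linear speed of spare below 0.01 m/s and y of any of cas_blue_mid, cas_green_mid, cas_white_mid, cas_black_mid in the frame of carrier above 0.11 m and y of any of cas_blue_mid, cas_green_mid, cas_white_mid, cas_black_mid in the frame of carrier below -0.11 m); the robot touches nothing.
It fails at once if the transformer is moved more than 20 mm (distance of transformer from where it was at the start of the episode above 0.02 m).
It fails at once if the screwdriver is moved more than 20 mm (distance of driver from where it was at the start of the episode above 0.02 m).
It fails at once if the valve block is moved more than 20 mm (distance of valve_block from where it was at the start of the episode above 0.02 m).
It also fails if it takes over 72 s, if anything falls off the work surface, if the arm or the gripper's body presses on something with over 40 N, if the wrist force passes 120 N, or if a joint passes its speed limit or range.

## Working session

There is one attempt and no reset: what is moved stays moved. The work goes in short steps, Python scripts to look and compute and a tool call to move; the robot and the scene stay as the last step left them, time stands still between calls to the robot, and variables do not carry over. Pictures are saved under pics/ and viewed, and the job is handed in when it is done.

Besides the shell and the picture viewer there is one more tool, called in YAML: its name, and indented under it one key for each argument. send_rows: Moves the arm, as the interface text tells. Its arguments: {"type":"object","properties":{"series":{"type":"string"},"force":{"type":"number"}},"required":["series"]}

```bash
mkdir -p pics
python3 - <<'E'
from workcell import sensors, imaging, robot
import cv2
s=sensors.sense(); print(s)
for n in ("scene","top"):
    f=imaging.grab_frame(n); cv2.imwrite(f"pics/{n}0.png",f["frame"][:,:,::-1]); print(n,f["camera_matrix"],f["eye"],f["attitude"])
E
```

```text
{'clock': 0.0, 'joints': array([-1.28549528e+00,  2.07430154e-01,  1.54298983e+00, -1.22248309e-05,
        1.39349416e+00, -1.50497928e-01]), 'qvel': array([ 0.00113745, -0.00283214,  0.00104763, -0.00087987, -0.00124326,
        0.00076381]), 'tau': array([ 5.21274815e-04, -3.83030713e+01, -2.91596317e+01, -2.79662008e-04,
        1.04864524e-02,  5.25522708e-06]), 'ee_pos': array([ 0.24249513, -0.52051321,  0.23010298]), 'tool_rot': array([-2.64786274,  1.68786341,  0.00275744]), 'contact_force': array([ 0.25137235,  0.19622821, -0.09508106]), 'moment': array([-0.03757107,  0.02243668, -0.02826894]), 'finger_gap': 0.08532063240837023}
scene [[481.44541156   0.         317.01486819]
 [  0.         481.44541156 199.66341437]
 [  0.           0.           1.        ]] [1.02020298 0.51704861 1.18660429] [-0.9542892  -2.67104726  0.78915582]
top [[488.6013472    0.         317.67632634]
 [  0.         488.6013472  197.11522697]
 [  0.           0.           1.        ]] [ 0.21934337 -0.06997658  1.60814716] [-2.22495012  1.97662363 -0.2113413 ]
```

View pics/scene0.png

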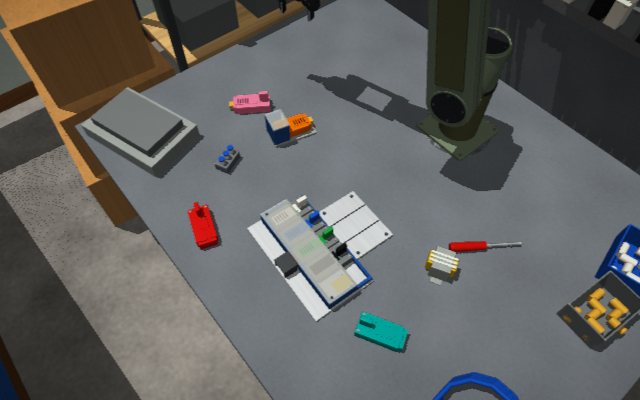

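View pics/top0.png

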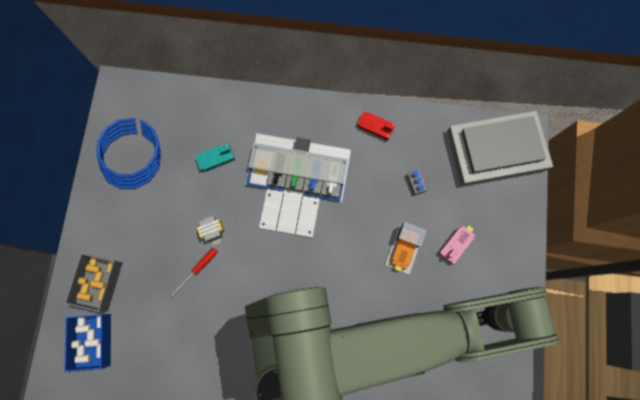

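Scene: the row reads white, blue, green, black, with the yellow tag at the vacant end. The orange spare is in its shelf near (405,255) in the top view, with its nose towards the robot. I'll enlarge both.

Run:
```python
import cv2
a=cv2.imread("pics/top0.png"); b=cv2.imread("pics/scene0.png")
cv2.imwrite("pics/c1.png",cv2.resize(a[120:245,230:365],None,fx=5.5,fy=4.8 and 5.5 if 0 else 4.5,interpolation=cv2.INTER_CUBIC)[:600] if 0 else cv2.resize(a[125:245,235:365],None,fx=5,fy=5,interpolation=cv2.INTER_CUBIC))
cv2.imwrite("pics/c2.png",cv2.resize(a[215:280,370:450],None,fx=8,fy=8,interpolation=cv2.INTER_CUBIC))
cv2.imwrite("pics/c3.png",cv2.resize(b[185:325,240:400],None,fx=4,fy=4,interpolation=cv2.INTER_CUBIC))
cv2.imwrite("pics/c4.png",cv2.resize(b[95:155,250:330],None,fx=8,fy=8,interpolation=cv2.INTER_CUBIC))
```

```text
(no output)
```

View pics/c1.png

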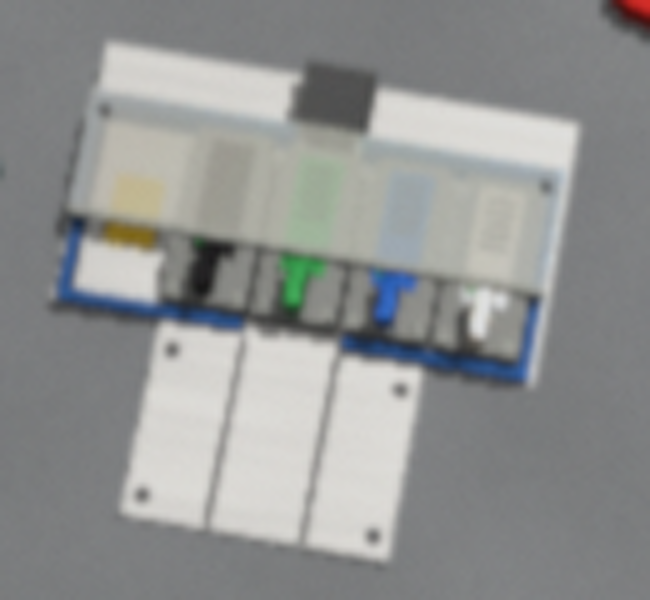

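View pics/c2.png

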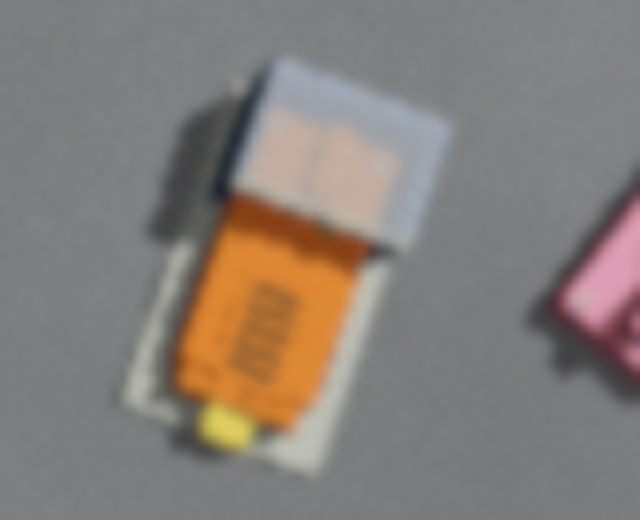

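View pics/c3.png

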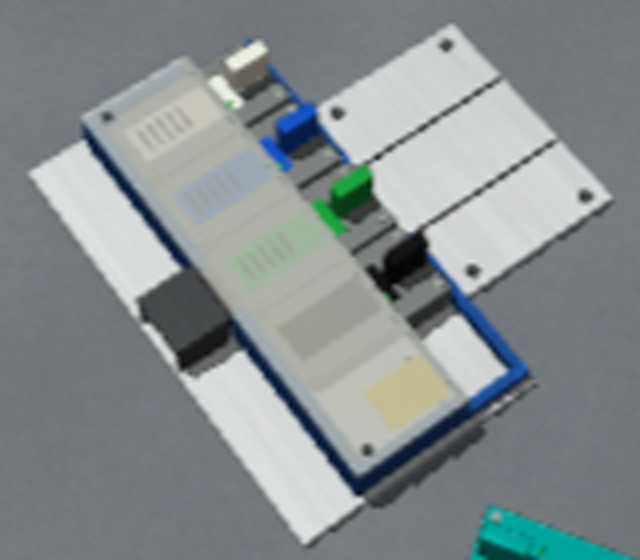

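View pics/c4.png

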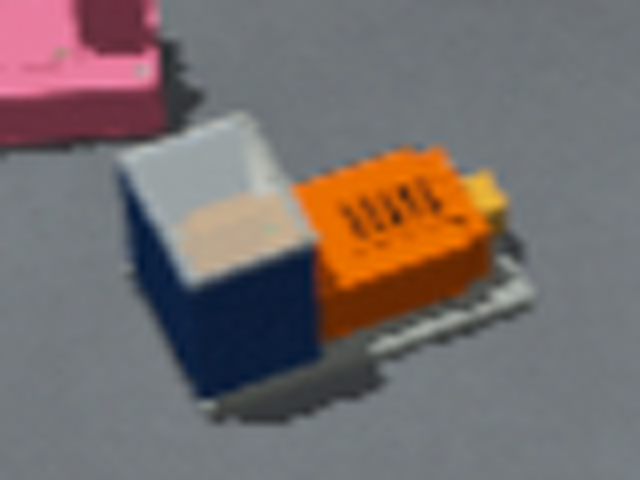

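```bash
cat > h.py <<'E'
import numpy as np, cv2
from scipy.spatial.transform import Rotation as R
from scipy.optimize import least_squares
K={'scene':np.array([[481.44541156,0,317.01486819],[0,481.44541156,199.66341437],[0,0,1]]),'top':np.array([[488.6013472,0,317.67632634],[0,488.6013472,197.11522697],[0,0,1]])}
E={'scene':np.array([1.02020298,0.51704861,1.18660429]),'top':np.array([0.21934337,-0.06997658,1.60814716])}
A={'scene':R.from_rotvec([-0.9542892,-2.67104726,0.78915582]),'top':R.from_rotvec([-2.22495012,1.97662363,-0.2113413])}
def proj(c,P):
    p=A[c].inv().apply(np.atleast_2d(P)-E[c]); q=p@K[c].T; return q[:,:2]/q[:,2:]
def ray(c,uv,z):
    d=A[c].apply(np.linalg.inv(K[c])@np.array([*uv,1])); return E[c]+d*(z-E[c][2])/d[2]
def W(pose,L):
    x,y,t=pose; L=np.atleast_2d(L); c,s=np.cos(t),np.sin(t)
    return np.c_[x+c*L[:,0]-s*L[:,1], y+s*L[:,0]+c*L[:,1], L[:,2]]
def fit(obs,x0):
    def f(p): return np.concatenate([(proj(c,W(p,l))-uv).ravel() for c,uv,l in obs])
    r=least_squares(f,x0,loss='soft_l1'); return r.x,f(r.x).reshape(-1,2)
E
python3 - <<'E'
from h import *
np.set_printoptions(precision=4,suppress=True)
T=lambda u,v:('top',np.array([235+u/5,125+v/5])-.4)
S=lambda u,v:('scene',np.array([240+u/4,185+v/4])-.4)
m=.001
o=[]
def add(cu,l): o.append((cu[0],cu[1],np.array(l)*m))
add(T(122,515),(-205,90,8));add(T(390,560),(-205,-90,8));add(T(160,325),(-72,90,8));add(T(421,368),(-72,-90,8))
add(S(452,25),(-205,-90,8));add(S(612,197),(-205,90,8));add(S(478,293),(-72,90,8))
p,r=fit(o,[.6,-.1,0]); print("carrier",p,r)
for c,f in (('top',T),('scene',S)):
    pts={'top':dict(black=(212,255),green=(298,270),blue=(388,285),white=(480,300)),'scene':dict(white=(246,55),blue=(296,120),green=(350,182),black=(405,250))}[c]
    for k,uv in pts.items():
        w=ray(*f(*uv),.070); d=w[:2]-p[:2]; t=p[2]
        print(c,k,w,'local',[d@[np.cos(t),np.sin(t)],d@[-np.sin(t),np.cos(t)]])
T=lambda u,v:('top',np.array([370+u/8,215+v/8])-.4)
S=lambda u,v:('scene',np.array([250+u/8,95+v/8])-.4)
o=[]
add(T(175,390),(60,29*-1,36));add(T(295,430),(60,29,36))
add(T(215,203),(-18,-29,36)); add(T(370,245),(-18,29,36))
add(S(437,147),(60,29,36));add(S(492,240),(60,-29,36))
add(S(492,285),(60,-29,6));
q,r=fit(o,[.3,-.3,3]); print("rack",q,r)
q2,r=fit([(c,u,l) for c,u,l in o if c=='top'],[.3,-.3,3]);print(q2)
q3,r=fit([(c,u,l) for c,u,l in o if c!='top'],[.3,-.3,3]);print(q3)
np.save('carrier.npy',p);np.save('rack.npy',q)
def ov(name,c,out,pose,boxes,crop,s):
    im=cv2.imread(name); y0,y1,x0,x1=crop; im=cv2.resize(im[y0:y1,x0:x1],None,fx=s,fy=s,interpolation=cv2.INTER_CUBIC)
    for (a,b,cc,d,e,f),col in boxes:
        pt=lambda x,y,z:tuple(int(v) for v in ((proj(c,W(pose,np.array([x,y,z])*m))[0]-[x0,y0]+.5)*s))
        for z in (e,f):
            q=np.array([pt(a,cc,z),pt(b,cc,z),pt(b,d,z),pt(a,d,z)]); cv2.polylines(im,[q],True,col,1)
    cv2.imwrite(out,im)
car=[((-205,-72,-90,90,8,8),(0,0,255)),((-18,70,-152.5,152.5,46,46),(255,0,255))]+[((-57,-27,y-6,y+6,38,70),(0,255,255)) for y in(-122,-61,0,61)]
rk=[((-60,60,-29,29,6,36),(255,0,0)),((-57,-27,-6,6,36,68),(0,255,255)),((-72,-18,-31.5,31.5,76,76),(0,255,0))]
ov('pics/top0.png','top','pics/o1.png',p,car,(125,245,235,365),5)
ov('pics/scene0.png','scene','pics/o2.png',p,car,(185,325,240,400),4)
ov('pics/top0.png','top','pics/o3.png',q,rk,(215,280,370,450),8)
ov('pics/scene0.png','scene','pics/o4.png',q,rk,(95,155,250,330),8)
a=[cv2.imread(f'pics/o{i}.png') for i in (1,2,3,4)]
cv2.imwrite('pics/o12.png',np.hstack([cv2.resize(a[0],(400,370)),cv2.resize(a[1],(400,370))]))
E
```

```text
carrier [ 0.6352  0.0513 -0.0445] [[-0.2553  0.6125]
 [-0.12    0.3833]
 [-0.4619 -0.0845]
 [ 0.1924 -0.2037]
 [-0.1949 -0.3234]
 [ 0.4765 -0.5629]
 [-2.7845  1.179 ]]
top black [0.604  0.1076 0.07  ] local [np.float64(-0.03372866917292023), np.float64(0.05478707724079988)]
top green [0.6006 0.0508 0.07  ] local [np.float64(-0.0345825750324681), np.float64(-0.002115238033842139)]
top blue [ 0.5975 -0.0085  0.07  ] local [np.float64(-0.0350141646400095), np.float64(-0.06142888167700518)]
top white [ 0.5946 -0.0688  0.07  ] local [np.float64(-0.03523485963603296), np.float64(-0.12186647169939419)]
scene white [ 0.5853 -0.071   0.07  ] local [np.float64(-0.04438597769635676), np.float64(-0.1244657086360293)]
scene blue [ 0.5918 -0.0083  0.07  ] local [np.float64(-0.0407388690456043), np.float64(-0.06153921196203585)]
scene green [0.5944 0.0517 0.07  ] local [np.float64(-0.04076395114590042), np.float64(-0.0014655299596085152)]
scene black [0.5993 0.1131 0.07  ] local [np.float64(-0.03858631984529437), np.float64(0.06008520388639863)]
rack [ 0.4234 -0.3291  2.9238] [[-0.9817 -0.9635]
 [ 1.3621  0.0596]
 [ 1.2554 -0.5073]
 [-0.9285  0.1484]
 [-0.4344 -0.8279]
 [ 0.7267 -0.3786]
 [ 0.7558  0.2872]]
[ 0.4225 -0.3282  2.9542]
[ 0.4237 -0.3319  2.8698]
```

View pics/o1.png

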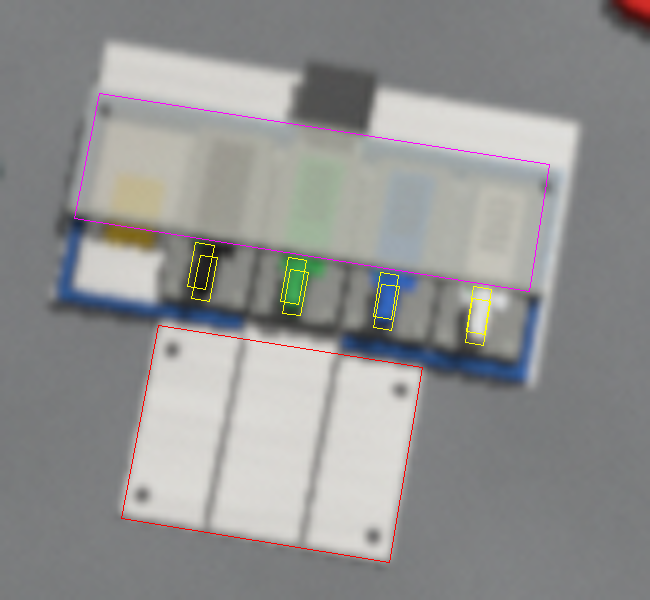

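View pics/o2.png

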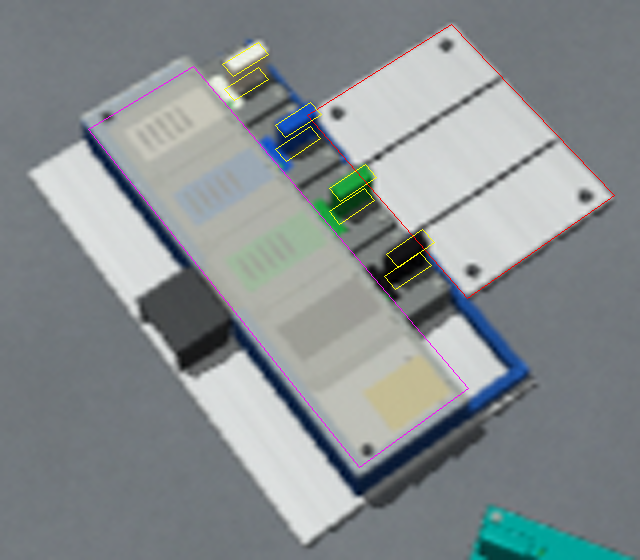

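View pics/o3.png

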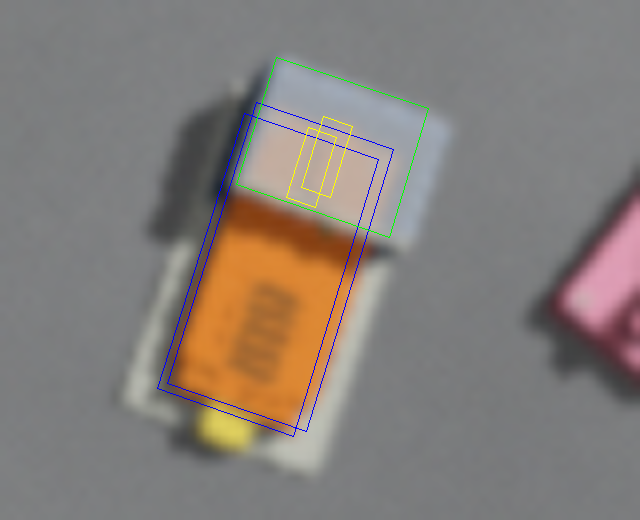

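View pics/o4.png

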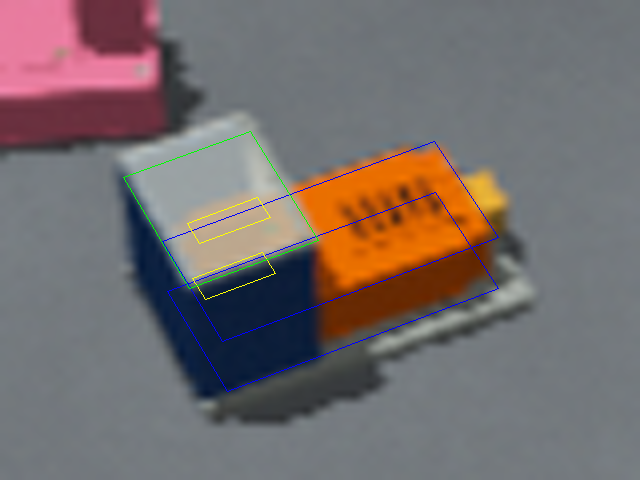

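Run:
```python
from h import *
np.set_printoptions(precision=4,suppress=True)
m=.001
T=lambda u,v:('top',np.array([370+u/8,215+v/8])-.45)
S=lambda u,v:('scene',np.array([250+u/8,95+v/8])-.45)
def mk(w,fx,bx):
    o=[]
    def add(cu,l): o.append((cu[0],cu[1],np.array(l)*m))
    add(T(295,430),(60,29,36)); add(T(175,390),(60,-29,36))
    add(S(437,147),(60,29,36));add(S(494,240),(60,-29,36));add(S(494,285),(60,-29,6))
    add(T(122,402),(fx,-42,6));add(T(318,474),(fx,42,6));add(S(535,290),(fx,-42,6))
    add(T(280,55),(bx,-w,76));add(T(452,125),(bx,w,76));add(T(410,248),(-18,w,76));add(T(230,190),(-18,-w,76))
    add(S(118,158),(bx,-w,76)) if 0 else None
    add(S(245,112),(bx,w,76));add(S(318,238),(-18,w,76)) if 0 else None
    add(S(185,285),(-18,-w,76)) if 0 else None
    return o
def f(p): return np.concatenate([(proj(c,W(p[:3],l))-uv).ravel() for c,uv,l in mk(*(p[3:]*1000))])
r=least_squares(f,[.423,-.329,2.92,.035,.07,-.075],loss='soft_l1',f_scale=.5,x_scale=[.01,.01,.1,.01,.01,.01]);print(r.x);print(f(r.x).reshape(-1,2))
q=r.x[:3];np.save('rack.npy',q)
w,fx,bx=r.x[3:]*1000
rk=[((-60,60,-29,29,6,36),(255,0,0)),((-57,-27,-6,6,36,68),(0,255,255)),((bx,-18,-w,w,76,76),(0,255,0)),((bx,fx,-42,42,6,6),(0,0,0))]
ims=[]
for c,crop in (('top',(215,280,370,450)),('scene',(95,160,250,330))):
    im=cv2.imread(f'pics/{c}0.png'); s=8;y0,y1,x0,x1=crop; im=cv2.resize(im[y0:y1,x0:x1],None,fx=s,fy=s,interpolation=cv2.INTER_CUBIC)
    for (a,b,cc,d,e,g),col in rk:
        for z in (e,g):
            qq=((proj(c,W(q,np.array([[a,cc,z],[b,cc,z],[b,d,z],[a,d,z]])*m))-[x0,y0]+.5)*s).astype(int); cv2.polylines(im,[qq],True,col,1)
    ims.append(im)
cv2.imwrite('pics/o5.png',cv2.resize(np.hstack(ims),(800,325)))
```

```text
[ 0.4221 -0.3323  2.8901  0.0367  0.0707 -0.07  ]
[[  1.6611   0.6886]
 [ -0.4945  -0.9149]
 [ -0.1451  -1.1934]
 [  0.2095  -0.5588]
 [  0.2437   0.1087]
 [ -0.0803  -0.0537]
 [ -0.1705   0.3611]
 [ -0.182    1.2169]
 [ -0.4678   0.6383]
 [  0.0032   0.1828]
 [ -0.0074   0.1299]
 [  0.3946  -1.0247]
 [-15.5402   5.4345]]
```

View pics/o5.png

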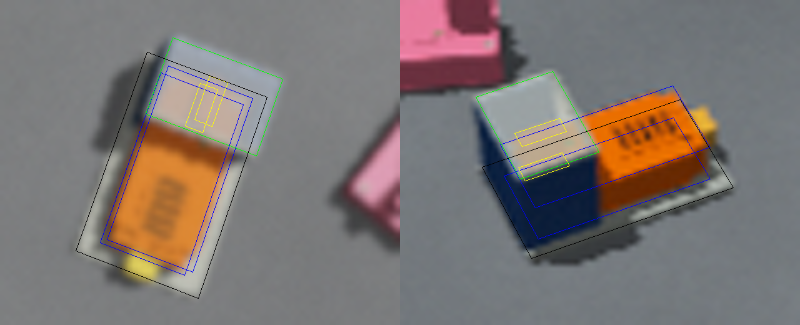

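```bash
cat >> h.py <<'E'
def st():
    from workcell import sensors
    s=sensors.sense(); Rm=R.from_rotvec(s['tool_rot']).as_matrix(); psi=np.arctan2(Rm[1,0],Rm[0,0])
    return s,Rm,psi
def go(pos=None,psi_t=None,car=None,psi_after=None):
    """remaining tool-frame shift (mm) and turn"""
    s,Rm,psi=st()
    C=np.load('carrier.npy')
    if car is not None: pos=W(C,np.array(car)*.001)[0]
    p=psi if psi_after is None else psi_after
    xt=np.array([np.cos(p),np.sin(p),0]);yt=np.array([np.sin(p),-np.cos(p),0])
    d=(np.array(pos)-s['ee_pos'])*1000
    print('t',round(s['clock'],2),'psi',round(psi,4),'tool dx dy dz', (d@xt).round(1),(d@yt).round(1),(-d[2]).round(1),'turn', None if psi_t is None else round(psi-psi_t,4),'|F|',np.round(s['contact_force'],1),'gap',round(s['finger_gap']*1000,1),'tilt',np.round(Rm[:2,2],4))
    l=s['ee_pos'][:2]-C[:2];c,sn=np.cos(C[2]),np.sin(C[2]);print('  ee in carrier mm',np.round([1000*(c*l[0]+sn*l[1]),1000*(-sn*l[0]+c*l[1]),1000*s['ee_pos'][2]],1),'joints',np.round(s['joints'],2))
E
python3 -c "
from h import *
C=np.load('carrier.npy');p=C[2]-np.pi/2
go(car=(-42,61,150),psi_t=p,psi_after=p)"
```

```text
t 0.1 psi -1.135 tool dx dy dz -649.8 -324.9 80.2 turn 0.4803 |F| [ 0.3  0.4 -1. ] gap 85.5 tilt [-0.0006  0.0021]
  ee in carrier mm [-366.9 -588.8  230.2] joints [-1.29  0.21  1.54  0.    1.39 -0.15]
```

send_rows:
  series: "0.4 0 0 0 0.12;0.4 0 0 0 0.12;0.4 0 0 0 0.12;0.4 0 0 0 0.12;0.4 -32.5 -16 0 0;0.4 -32.5 -16 0 0;0.4 -32.5 -16 0 0;0.4 -32.5 -16 0 0"
  force: 40

```text
clock: 0.77
ee_pos: [0.3125, -0.3926, 0.2306]
tool_rot: [-2.17, 2.271, 0.002]
contact_force: [1.0, -0.2, 0.4]
finger_gap: 0.0341
```

send_rows:
  series: "0.4 -32.5 -16 0 0;0.4 -32.5 -16 0 0;0.4 -32.5 -16 0 0;0.4 -32.5 -16 0 0;0.4 -32.5 -16 0 0;0.4 -32.5 -16 0 0;0.4 -32.5 -16 0 0;0.4 -32.5 -16 0 0"

```text
clock: 1.43
ee_pos: [0.452, -0.1382, 0.2309]
tool_rot: [2.172, -2.27, -0.001]
contact_force: [1.0, -1.0, 0.5]
finger_gap: 0.0344
```

send_rows:
  series: "0.4 -32.5 -16 0 0;0.4 -32.5 -16 0 0;0.4 -32.5 -16 0 0;0.4 -32.5 -16 0 0;0.4 -32.5 -16 0 0;0.4 -32.5 -16 0 0;0.4 -32.5 -16 0 0;0.4 0 0 0 0"

```text
clock: 2.1
ee_pos: [0.5753, 0.0877, 0.2306]
tool_rot: [-2.176, 2.262, 0.003]
contact_force: [0.4, -0.8, 0.4]
finger_gap: 0.0341
```

```bash
python3 -c "
from h import *
C=np.load('carrier.npy');p=C[2]-np.pi/2
go(car=(-42,61,90),psi_t=p,psi_after=p)"
```

```text
t 2.1 psi -1.6093 tool dx dy dz -27.3 -19.4 140.6 turn 0.006 |F| [ 0.4 -0.8  0.4] gap 34.1 tilt [0.0007 0.0031]
  ee in carrier mm [-61.4  33.7 230.6] joints [0.   0.22 1.53 0.   1.39 1.61]
```

send_rows:
  series: "0.4 -14 -10 35 0.006;0.4 -13 -9 35 0;0.4 0 0 35 0;0.4 0 0 35 0;0.4 0 0 0 0;0.4 0 0 0 0"

```text
clock: 2.6
ee_pos: [0.5912, 0.1079, 0.0886]
tool_rot: [2.161, -2.273, -0.007]
contact_force: [0.1, -0.5, 0.2]
finger_gap: 0.034
```

```bash
python3 -c "
from h import *
C=np.load('carrier.npy');p=C[2]-np.pi/2
go(car=(-42,61,43),psi_t=p,psi_after=p)
from workcell import imaging
for n,c in (('scene',(200,290,290,400)),('top',(140,230,235,360))):
    f=imaging.grab_frame(n)['frame'][:,:,::-1]; cv2.imwrite(f'pics/a1{n}.png',cv2.resize(f[c[0]:c[1],c[2]:c[3]],None,fx=6,fy=6,interpolation=cv2.INTER_CUBIC))
"
```

```text
t 2.6 psi -1.6211 tool dx dy dz -6.4 -4.5 45.6 turn -0.0058 |F| [ 0.1 -0.5  0.2] gap 34.0 tilt [-0.0072 -0.0003]
  ee in carrier mm [-46.5  54.6  88.6] joints [ 0.04  0.41  1.59 -0.    1.15  1.66]
```

View pics/a1scene.png

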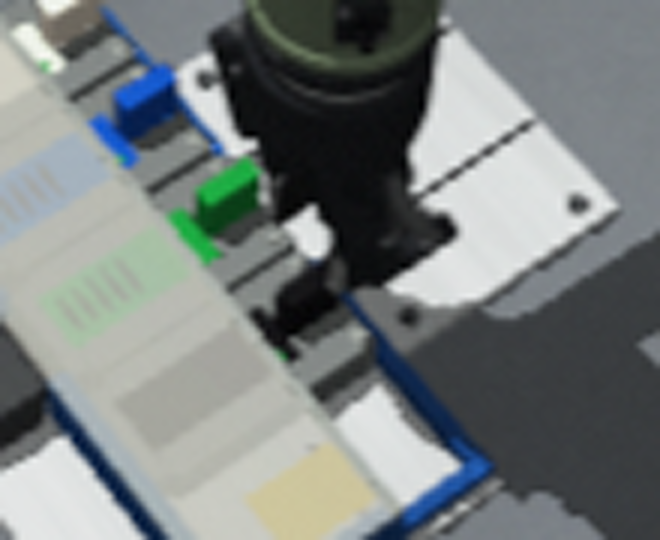

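send_rows:
  series: "0.4 0 0 0 0;0.4 0 0 0 0"

```text
clock: 2.87
ee_pos: [0.5963, 0.1081, 0.0946]
tool_rot: [-2.162, 2.274, -0.006]
contact_force: [-0.0, -0.3, 0.5]
finger_gap: 0.0343
```

```bash
python3 -c "
from h import *
C=np.load('carrier.npy');p=C[2]-np.pi/2
go(car=(-42,61,43),psi_t=p,psi_after=p)"
```

```text
t 2.87 psi -1.6213 tool dx dy dz -6.0 0.6 51.6 turn -0.006 |F| [-0.  -0.3  0.5] gap 34.3 tilt [0.0059 0.0002]
  ee in carrier mm [-41.4  55.   94.6] joints [ 0.04  0.41  1.58 -0.    1.14  1.66]
```

send_rows:
  series: "0.4 -6 0 0 -0.006;0.4 0 0 0 0;0.4 0 0 0 0;0.4 0 0 0 0"

```text
clock: 3.2
ee_pos: [0.5944, 0.1145, 0.0917]
tool_rot: [-2.172, 2.269, -0.001]
contact_force: [0.6, -0.3, -0.2]
finger_gap: 0.0339
```

```bash
python3 -c "
from h import *
C=np.load('carrier.npy');p=C[2]-np.pi/2
go(car=(-42,61,43),psi_t=p,psi_after=p)"
```

```text
t 3.2 psi -1.6146 tool dx dy dz 0.3 -1.6 48.7 turn 0.0007 |F| [ 0.6 -0.3 -0.2] gap 33.9 tilt [ 0.0006 -0.    ]
  ee in carrier mm [-43.6  61.3  91.7] joints [ 0.05  0.41  1.58 -0.    1.15  1.66]
```

send_rows:
  series: "0.4 0 -1 12 0;0.4 0 0 12 0;0.4 0 0 12 0;0.4 0 0 8 0;0.4 0 0 4 0;0.4 0 0 0 0;0.4 0 0 0 0;0.4 0 0 0 0"

```text
clock: 3.87
ee_pos: [0.5958, 0.1142, 0.0437]
tool_rot: [-2.171, 2.269, -0.001]
contact_force: [1.1, -0.0, 1.0]
finger_gap: 0.0339
```

```bash
python3 -c "
from h import *
C=np.load('carrier.npy');p=C[2]-np.pi/2
go(car=(-42,61,43),psi_t=p,psi_after=p)"
```

```text
t 3.87 psi -1.615 tool dx dy dz 0.1 -0.1 0.7 turn 0.0003 |F| [ 1.1 -0.   1. ] gap 33.9 tilt [0.0011 0.    ]
  ee in carrier mm [-42.1  61.1  43.7] joints [ 0.05  0.48  1.6  -0.    1.06  1.66]
```

Now I'll grip, lift slightly and slide about 61 mm along +y, which is tool -x.

send_rows:
  series: "0 0 0 0 0;0 0 0 0 0;0 0 0 0 0;0 0 0 0 0;0 0 0 0 0;0 0 0 -0.7 0;0 -3 0 0 0;0 -5 0 0 0"
  force: 40

```text
clock: 4.53
ee_pos: [0.5959, 0.1214, 0.0443]
tool_rot: [2.17, -2.271, 0.002]
contact_force: [0.2, -3.1, 2.2]
finger_gap: 0.0111
```

```bash
python3 -c "
from h import *
C=np.load('carrier.npy');p=C[2]-np.pi/2
go(car=(-42,122,43),psi_t=p,psi_after=p)"
```

```text
t 4.53 psi -1.6159 tool dx dy dz -53.7 -0.4 1.3 turn -0.0006 |F| [ 0.2 -3.1  2.2] gap 11.1 tilt [ 0.0004 -0.0012]
  ee in carrier mm [-42.4  68.3  44.3] joints [ 0.06  0.48  1.6  -0.    1.06  1.68]
```

send_rows:
  series: "0 -8 0 0 0;0 -8 0 0 0;0 -8 0 0 0;0 -8 0 0 0;0 -8 0 0 0;0 -8 0 0 0;0 -3 0 0 0;0 0 0 0 0"

```text
clock: 5.2
ee_pos: [0.5978, 0.1739, 0.0443]
tool_rot: [2.172, -2.269, 0.0]
contact_force: [-0.9, -4.1, 5.9]
finger_gap: 0.0111
```

```bash
python3 -c "
from h import *
C=np.load('carrier.npy');p=C[2]-np.pi/2
go(car=(-42,122,43),psi_t=p,psi_after=p)"
```

```text
t 5.2 psi -1.6147 tool dx dy dz -1.2 -0.8 1.3 turn 0.0006 |F| [-0.9 -4.1  5.9] gap 11.1 tilt [-0.0002 -0.0005]
  ee in carrier mm [-42.8 120.8  44.3] joints [ 0.14  0.51  1.56 -0.    1.08  1.76]
```

send_rows:
  series: "0 -1 0 -0.5 0;0 -0.5 0 0 0;0 0 0 0 0;0 0 0 0 0;0.4 0 0 0 0;0.4 0 0 0 0;0.4 0 0 0 0;0.4 0 0 0 0"

```text
clock: 5.87
ee_pos: [0.5971, 0.1755, 0.0437]
tool_rot: [2.172, -2.269, -0.002]
contact_force: [-0.4, 0.4, 0.2]
finger_gap: 0.0342
```

```bash
python3 -c "
from h import *
C=np.load('carrier.npy');p=C[2]-np.pi/2
go(car=(-42,0,95),psi_t=p,psi_after=p)"
```

```text
t 5.87 psi -1.6143 tool dx dy dz 122.4 -1.6 -51.3 turn 0.001 |F| [-0.4  0.4  0.2] gap 34.2 tilt [-0.0015  0.0007]
  ee in carrier mm [-43.6 122.4  43.7] joints [0.15 0.51 1.56 0.   1.08 1.76]
```

Raise 52 mm, move above the green fin, then check with a picture.

send_rows:
  series: "0.4 0 0 -16 0;0.4 0 0 -24 0;0.4 0 0 -12 0;0.4 25 -0.3 0 0;0.4 25 -0.3 0 0;0.4 25 -0.3 0 0;0.4 25 -0.3 0 0;0.4 22 0 0 0"

```text
clock: 6.53
ee_pos: [0.5937, 0.0517, 0.0966]
tool_rot: [-2.172, 2.269, -0.0]
contact_force: [0.7, 0.6, 0.3]
finger_gap: 0.0342
```

send_rows:
  series: "0.4 0 0 0 0;0.4 0 0 0 0;0.4 0 0 0 0;0.4 0 0 0 0"

```text
clock: 6.87
ee_pos: [0.5937, 0.0539, 0.0965]
tool_rot: [-2.173, 2.268, 0.001]
contact_force: [-0.4, 0.7, -0.8]
finger_gap: 0.0342
```

```bash
python3 -c "
from h import *
C=np.load('carrier.npy');p=C[2]-np.pi/2
go(car=(-42,0,43),psi_t=p,psi_after=p)
from workcell import imaging
c=(190,290,270,390)
f=imaging.grab_frame('scene')['frame'][:,:,::-1]; cv2.imwrite(f'pics/a2.png',cv2.resize(f[c[0]:c[1],c[2]:c[3]],None,fx=6,fy=6,interpolation=cv2.INTER_CUBIC))
"
```

```text
t 6.87 psi -1.6139 tool dx dy dz 0.7 0.5 53.5 turn 0.0014 |F| [-0.4  0.7 -0.8] gap 34.2 tilt [0.0001 0.0006]
  ee in carrier mm [-41.5   0.7  96.5] joints [-0.05  0.39  1.6   0.    1.15  1.56]
```

View pics/a2.png

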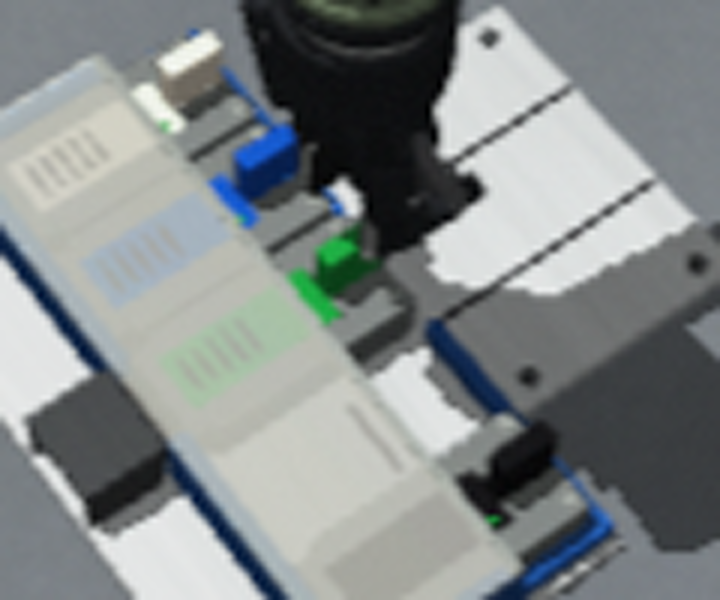

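Black (crop 530,455) now sits in the end bay. Green (crop 345,255) is under the gripper with the space beside it empty. Next I'll descend on green.

send_rows:
  series: "0.4 0.5 0 14 0;0.4 0 0 14 0;0.4 0 0 13 0;0.4 0 0 8 0;0.4 0 0 4 0;0.4 0 0 0 0;0.4 0 0 0 0;0.4 0 0 0 0"

```text
clock: 7.58
ee_pos: [0.5945, 0.0523, 0.0442]
tool_rot: [-2.171, 2.269, -0.002]
contact_force: [0.3, 0.5, 0.4]
finger_gap: 0.0339
```

send_rows:
  series: "0 0 0 0 0;0 0 0 0 0;0 0 0 0 0;0 0 0 0 0;0 0 0 0 0;0 0 0 -1 0;0 -3 0 0 0;0 -5 0 0 0"

```text
clock: 8.25
ee_pos: [0.5941, 0.0597, 0.0444]
tool_rot: [2.17, -2.27, 0.001]
contact_force: [-0.4, -4.0, 1.4]
finger_gap: 0.0112
```

```bash
python3 -c "
from h import *
C=np.load('carrier.npy');p=C[2]-np.pi/2
go(car=(-42,62,43),psi_t=p,psi_after=p)"
```

```text
t 8.25 psi -1.6158 tool dx dy dz -55.5 0.5 1.4 turn -0.0005 |F| [-0.4 -4.   1.4] gap 11.2 tilt [-0.     -0.0009]
  ee in carrier mm [-41.5   6.5  44.4] joints [-0.04  0.46  1.63 -0.    1.05  1.57]
```

send_rows:
  series: "0 -8 0 -0.3 0;0 -8 0 0 0;0 -8 0 0 0;0 -8 0 0 0;0 -8 0 0 0;0 -8 0 0 0;0 -4 0 0 0;0 0 0 0 0"

```text
clock: 8.92
ee_pos: [0.5972, 0.1137, 0.0451]
tool_rot: [-2.171, 2.267, -0.001]
contact_force: [4.8, 0.6, -3.2]
finger_gap: 0.0117
```

```bash
python3 -c "
from h import *
C=np.load('carrier.npy');p=C[2]-np.pi/2
go(car=(-42,62,43),psi_t=p,psi_after=p)"
```

```text
t 8.92 psi -1.6142 tool dx dy dz -1.4 1.3 2.1 turn 0.0011 |F| [ 4.8  0.6 -3.2] gap 11.7 tilt [0.0021 0.001 ]
  ee in carrier mm [-40.7  60.6  45.1] joints [0.05 0.48 1.6  0.   1.06 1.66]
```

send_rows:
  series: "0 -1 0 0.4 0;0 -0.5 0 0 0;0 0 0 0.3 0;0 0 0 0 0;0.4 0 0 0 0;0.4 0 0 0 0;0.4 0 0 0 0;0.4 0 0 0 0"

```text
clock: 9.58
ee_pos: [0.595, 0.1138, 0.0435]
tool_rot: [2.171, -2.268, -0.003]
contact_force: [0.1, -0.2, -0.2]
finger_gap: 0.0341
```

send_rows:
  series: "0.4 0 0 -20 0;0.4 0 0 -30 0;0.4 0 0 -30 0;0.4 0 -20 -20 0;0.4 0 -30 0 0;0.4 0 0 0 0;0.4 0 0 0 0;0.4 0 0 0 0"

```text
clock: 10.25
ee_pos: [0.6448, 0.1115, 0.1427]
tool_rot: [2.17, -2.268, -0.004]
contact_force: [0.5, 0.3, 0.4]
finger_gap: 0.0342
```

```bash
python3 -c "
from h import *
q=np.load('rack.npy'); print(q)
t=W(q,[[.030,0,.12]])[0]; p=q[2]-np.pi/2-np.pi
print(t,p);go(pos=t,psi_t=p,psi_after=p)
from workcell import imaging
c=(125,245,235,365)
f=imaging.grab_frame('top')['frame'][:,:,::-1]; cv2.imwrite(f'pics/a3t.png',cv2.resize(f[c[0]:c[1],c[2]:c[3]],None,fx=4,fy=4,interpolation=cv2.INTER_CUBIC))
c=(190,290,270,390)
f=imaging.grab_frame('scene')['frame'][:,:,::-1]; cv2.imwrite(f'pics/a3.png',cv2.resize(f[c[0]:c[1],c[2]:c[3]],None,fx=5,fy=5,interpolation=cv2.INTER_CUBIC))
"
```

```text
[ 0.42213998 -0.33226115  2.89005953]
[ 0.39308402 -0.32479448  0.12      ] -1.82232945455261
t 10.25 psi -1.615 tool dx dy dz 485.2 135.2 22.7 turn 0.2073 |F| [0.5 0.3 0.4] gap 34.2 tilt [-0.0037  0.    ]
  ee in carrier mm [  6.9  60.5 142.7] joints [0.04 0.45 1.41 0.   1.28 1.65]
```

View pics/a3.png

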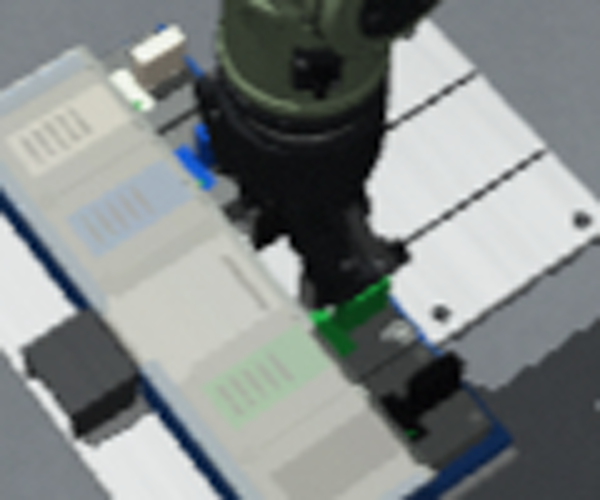

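Green now sits next to black and the middle bay is clear (crop 240,310). Next I'll go to the shelf.

send_rows:
  series: "0.4 0 0 0 0.104;0.4 0 0 0 0.103;0.4 20 5 0 0;0.4 33 9 0 0;0.4 36 10 0 0;0.4 36 10 0 0;0.4 36 10 0 0;0.4 36 10 0 0"

```text
clock: 11.02
ee_pos: [0.5427, -0.0665, 0.1435]
tool_rot: [1.926, -2.481, -0.002]
contact_force: [0.5, -0.9, 0.5]
finger_gap: 0.0341
```

send_rows:
  series: "0.4 36 10 0 0;0.4 36 10 0 0;0.4 36 10 0 0;0.6 36 10 0 0;0.8 36 10 0 0;1 36 10 0 0;1 30 10 0 0;1 20 5 0 0"

```text
clock: 11.68
ee_pos: [0.4037, -0.3062, 0.1437]
tool_rot: [1.923, -2.483, -0.002]
contact_force: [-0.5, -0.2, 0.1]
finger_gap: 0.0852
```

send_rows:
  series: "1 0 0 0 0;1 0 0 0 0;1 0 0 0 0;1 0 0 0 0;1 0 0 0 0;1 0 0 0 0"

```text
clock: 12.18
ee_pos: [0.4068, -0.3039, 0.144]
tool_rot: [-1.928, 2.48, 0.001]
contact_force: [0.2, 0.0, 1.2]
finger_gap: 0.0851
```

```bash
python3 -c "
from h import *
q=np.load('rack.npy')
t=W(q,[[.030,0,.12]])[0]; p=q[2]-np.pi/2-np.pi
go(pos=t,psi_t=p,psi_after=p)
"
```

```text
t 12.18 psi -1.8201 tool dx dy dz 23.7 8.1 24.0 turn 0.0022 |F| [0.2 0.  1.2] gap 85.1 tilt [-0.0002  0.0003]
  ee in carrier mm [-212.4 -365.   144. ] joints [-0.81  0.16  1.79  0.    1.19  1.01]
```

send_rows:
  series: "1 12 4 14 0;1 11.5 4 15 0;1 0 0 15 0;1 0 0 0 0;1 0 0 0 0;1 0 0 0 0;1 0 0 0 0"

```text
clock: 12.77
ee_pos: [0.3937, -0.326, 0.1012]
tool_rot: [-1.927, 2.481, -0.003]
contact_force: [-0.0, -0.3, -1.3]
finger_gap: 0.0852
```

```bash
python3 -c "
from h import *
q=np.load('rack.npy')
t=W(q,[[.030,0,.01]])[0]; p=q[2]-np.pi/2-np.pi
go(pos=t,psi_t=p,psi_after=p)
from workcell import imaging
c=(90,160,240,340)
f=imaging.grab_frame('scene')['frame'][:,:,::-1]; cv2.imwrite(f'pics/a4.png',cv2.resize(f[c[0]:c[1],c[2]:c[3]],None,fx=7,fy=7,interpolation=cv2.INTER_CUBIC))
c=(210,290,360,450)
f=imaging.grab_frame('top')['frame'][:,:,::-1]; cv2.imwrite(f'pics/a4t.png',cv2.resize(f[c[0]:c[1],c[2]:c[3]],None,fx=7,fy=7,interpolation=cv2.INTER_CUBIC))
"
```

```text
t 12.77 psi -1.8211 tool dx dy dz -1.1 0.9 91.2 turn 0.0012 |F| [-0.  -0.3 -1.3] gap 85.2 tilt [ 0.0014 -0.0016]
  ee in carrier mm [-224.5 -387.7  101.2] joints [-0.86  0.22  1.82  0.    1.1   0.96]
```

View pics/a4.png

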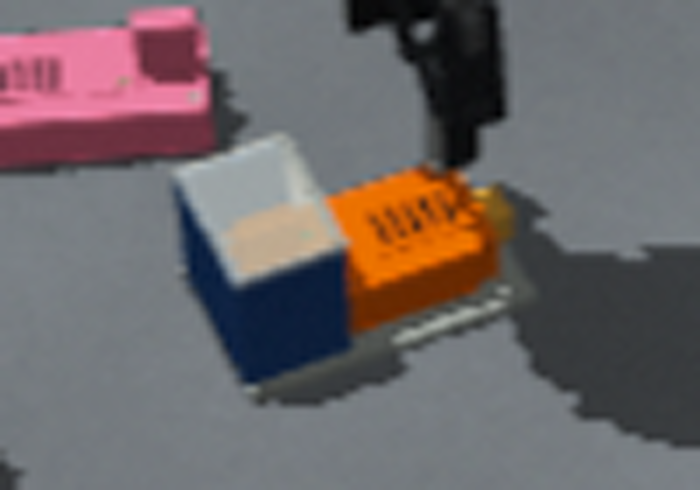

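View pics/a4t.png

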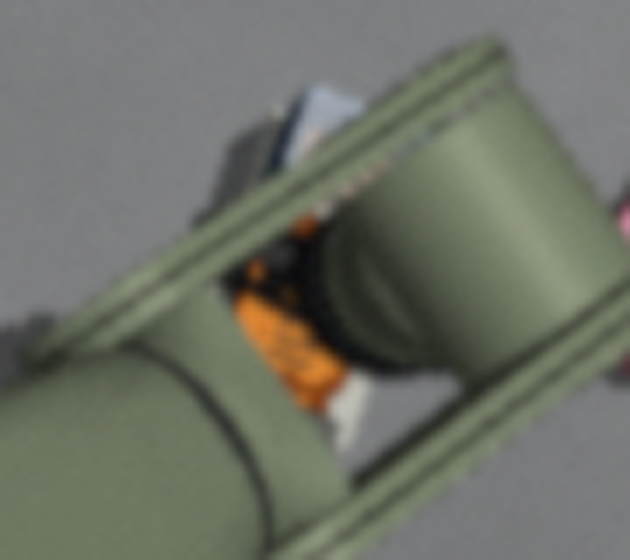

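send_rows:
  series: "1 -0.5 0.4 20 0;1 -0.5 0.4 22 0;1 0 0 20 0;1 0 0 16 0;1 0 0 10 0;1 0 0 4 0;1 0 0 0 0;1 0 0 0 0"

```text
clock: 13.53
ee_pos: [0.3928, -0.3251, 0.0088]
tool_rot: [-1.926, 2.482, -0.002]
contact_force: [-0.3, -0.2, -0.4]
finger_gap: 0.0853
```

send_rows:
  series: "1 0 0 0 0;1 0 0 0 0;1 0 0 0 0"

```text
clock: 13.78
ee_pos: [0.3928, -0.3252, 0.009]
tool_rot: [-1.926, 2.482, -0.003]
contact_force: [-0.5, -0.0, 0.1]
finger_gap: 0.0851
```

```bash
python3 -c "
from h import *
q=np.load('rack.npy')
t=W(q,[[.030,0,.007]])[0]; p=q[2]-np.pi/2-np.pi
go(pos=t,psi_t=p,psi_after=p)
"
```

```text
t 13.78 psi -1.8221 tool dx dy dz -0.5 -0.2 2.0 turn 0.0003 |F| [-0.5 -0.   0.1] gap 85.1 tilt [ 0.0013 -0.0015]
  ee in carrier mm [-225.5 -386.9    9. ] joints [-0.86  0.37  1.86  0.    0.91  0.96]
```

send_rows:
  series: "1 -0.4 0 1.5 0;0 0 0 0 0;0 0 0 0 0;0 0 0 0 0;0 0 0 0 0;0 0 0 0 0;0 0 0 0 0"
  force: 60

```text
clock: 14.37
ee_pos: [0.3925, -0.3245, 0.0069]
tool_rot: [1.926, -2.482, 0.001]
contact_force: [0.8, -0.1, 3.4]
finger_gap: 0.0568
```

```bash
python3 -c "
from h import *
q=np.load('rack.npy')
t=W(q,[[.090,0,.007]])[0]; p=q[2]-np.pi/2-np.pi
go(pos=t,psi_t=p,psi_after=p)
"
```

```text
t 14.37 psi -1.822 tool dx dy dz 0.1 59.4 -0.1 turn 0.0003 |F| [ 0.8 -0.1  3.4] gap 56.8 tilt [ 0.0004 -0.0005]
  ee in carrier mm [-225.7 -386.3    6.9] joints [-0.86  0.38  1.86 -0.    0.9   0.96]
```

send_rows:
  series: "0 0 0 -0.8 0;0 0 4 0 0;0 0 8 0 0;0 0 10 0 0;0 0 10 0 0;0 0 10 0 0;0 0 10 0 0;0 0 10 0 0"

```text
clock: 15.03
ee_pos: [0.3307, -0.3079, 0.0071]
tool_rot: [1.925, -2.482, -0.002]
contact_force: [0.4, -0.3, -3.4]
finger_gap: 0.057
```

```bash
python3 -c "
from h import *
q=np.load('rack.npy')
t=W(q,[[.100,0,.15]])[0]; p=q[2]-np.pi/2-np.pi
go(pos=t,psi_t=p,psi_after=p)
from workcell import imaging
c=(80,160,250,350)
f=imaging.grab_frame('scene')['frame'][:,:,::-1]; cv2.imwrite(f'pics/a5.png',cv2.resize(f[c[0]:c[1],c[2]:c[3]],None,fx=6,fy=6,interpolation=cv2.INTER_CUBIC))
"
```

```text
t 15.03 psi -1.8222 tool dx dy dz 0.8 5.4 -142.9 turn 0.0001 |F| [ 0.4 -0.3 -3.4] gap 57.0 tilt [-0.0008  0.0009]
  ee in carrier mm [-288.3 -372.4    7.1] joints [-0.94  0.28  2.   -0.    0.86  0.88]
```

View pics/a5.png

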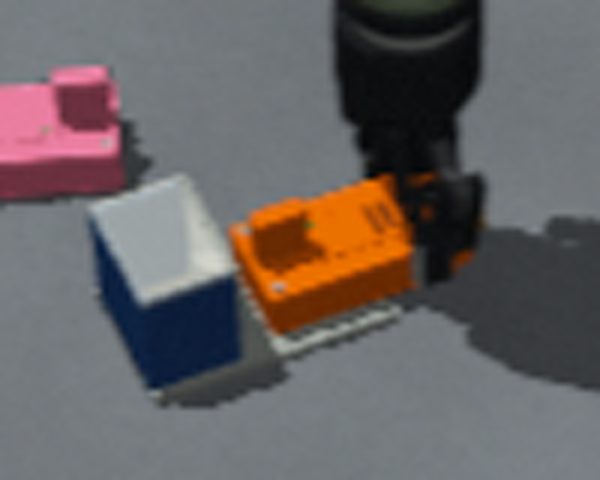

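send_rows:
  series: "0 0 2 -15 0;0 0 2 -30 0;0 0 0 -35 0;0 0 0 -35 0;0 0 0 -25 0;0 0 0 0 0;0 0 0 0 -0.06;0 0 0 0 -0.12"

```text
clock: 15.75
ee_pos: [0.3275, -0.307, 0.1466]
tool_rot: [2.145, -2.295, -0.002]
contact_force: [0.6, -0.5, -3.9]
finger_gap: 0.0569
```

send_rows:
  series: "0 0 0 0 -0.12;0 0 0 0 -0.12;0 0 0 0 -0.12;0 0 0 0 -0.12;0 0 0 0 -0.12;0 0 0 0 -0.12;0 0 0 0 -0.12;0 0 0 0 -0.12"

```text
clock: 16.42
ee_pos: [0.3272, -0.3065, 0.1453]
tool_rot: [-2.962, 1.041, 0.005]
contact_force: [-0.9, -1.0, -5.2]
finger_gap: 0.057
```

send_rows:
  series: "0 0 0 0 -0.12;0 0 0 0 -0.12;0 0 0 0 -0.12;0 0 0 0 -0.12;0 0 0 0 -0.12;0 0 0 0 -0.12;0 0 0 0 -0.12;0 0 0 0 -0.12"

```text
clock: 17.08
ee_pos: [0.3273, -0.3066, 0.1454]
tool_rot: [-3.107, -0.444, 0.002]
contact_force: [1.2, 0.3, -5.0]
finger_gap: 0.0572
```

send_rows:
  series: "0 0 0 0 -0.12;0 0 0 0 -0.12;0 0 0 0 -0.12;0 0 0 0 -0.12;0 0 0 0 -0.12;0 0 0 0 -0.12;0 0 0 0 -0.12;0 0 0 0 -0.12"

```text
clock: 17.75
ee_pos: [0.3273, -0.3065, 0.1454]
tool_rot: [-2.551, -1.828, -0.0]
contact_force: [-0.2, 0.1, -4.8]
finger_gap: 0.0571
```

send_rows:
  series: "0 0 0 0 -0.12;0 0 0 0 -0.12;0 0 0 0 -0.05;0 0 0 0 0;0 0 0 0 0;0 0 0 0 0"

```text
clock: 18.25
ee_pos: [0.3278, -0.3071, 0.1464]
tool_rot: [-2.269, -2.17, -0.001]
contact_force: [0.2, 0.5, -3.6]
finger_gap: 0.0573
```

```bash
python3 -c "
from h import *
C=np.load('carrier.npy');p=C[2]+np.pi/2
go(car=(-116,0,60),psi_t=p,psi_after=p)
from workcell import imaging
f=imaging.grab_frame('scene')['frame'][:,:,::-1]; cv2.imwrite(f'pics/a6.png',f)
f=imaging.grab_frame('top')['frame'][:,:,::-1]; cv2.imwrite(f'pics/a6t.png',f)
"
```

```text
t 18.25 psi 1.5265 tool dx dy dz 371.8 175.1 86.4 turn 0.0002 |F| [ 0.2  0.5 -3.6] gap 57.3 tilt [-0.0009  0.0015]
  ee in carrier mm [-291.1 -371.8  146.4] joints [-0.95  0.03  1.93  0.    1.19 -2.47]
```

View pics/a6.png

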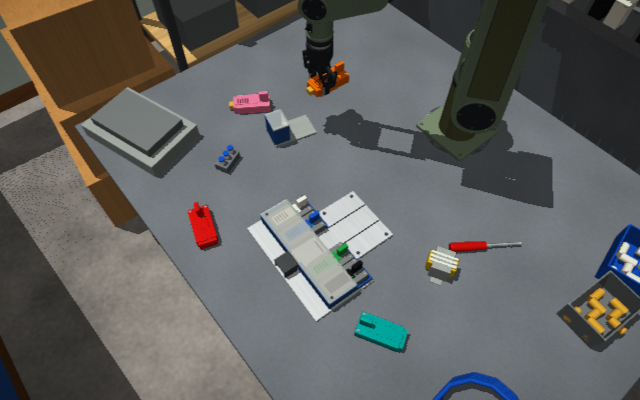

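Spare held at (325,80), nose towards +x. The row shows a gap in the middle bay. Now I'll carry it over the plate.

send_rows:
  series: "0 20 9 0 0;0 34 16 0 0;0 34 16 0 0;0 34 16 0 0;0 34 16 0 0;0 34 16 0 0;0 34 16 0 0;0 34 16 0 0"

```text
clock: 19.02
ee_pos: [0.461, -0.0534, 0.1475]
tool_rot: [2.268, 2.172, 0.0]
contact_force: [0.6, -0.6, -3.4]
finger_gap: 0.0568
```

send_rows:
  series: "0 34 16 0 0;0 34 16 0 0;0 30 14 0 0;0 16 8 0 0;0 0 0 20 0;0 0 0 20 0;0 0 0 0 0;0 0 0 0 0"

```text
clock: 19.68
ee_pos: [0.5176, 0.0566, 0.106]
tool_rot: [-2.266, -2.171, 0.005]
contact_force: [-0.2, 0.8, -2.3]
finger_gap: 0.0572
```

send_rows:
  series: "0 0 0 0 0;0 0 0 0 0;0 0 0 0 0;0 0 0 0 0"

```text
clock: 20.02
ee_pos: [0.52, 0.0561, 0.1086]
tool_rot: [2.268, 2.172, 0.002]
contact_force: [-0.3, -0.7, -3.5]
finger_gap: 0.057
```

```bash
python3 -c "
from h import *
C=np.load('carrier.npy');p=C[2]+np.pi/2
go(car=(-116,0,60),psi_t=p,psi_after=p)
from workcell import imaging
c=(150,250,270,400)
f=imaging.grab_frame('scene')['frame'][:,:,::-1]; cv2.imwrite(f'pics/a7.png',cv2.resize(f[c[0]:c[1],c[2]:c[3]],None,fx=6,fy=6,interpolation=cv2.INTER_CUBIC))
"
```

```text
t 20.02 psi 1.5274 tool dx dy dz 0.4 -0.7 48.6 turn 0.0011 |F| [-0.3 -0.7 -3.5] gap 57.0 tilt [ 0.0023 -0.0001]
  ee in carrier mm [-115.3   -0.4  108.6] joints [-0.06  0.23  1.78  0.    1.12 -1.59]
```

View pics/a7.png

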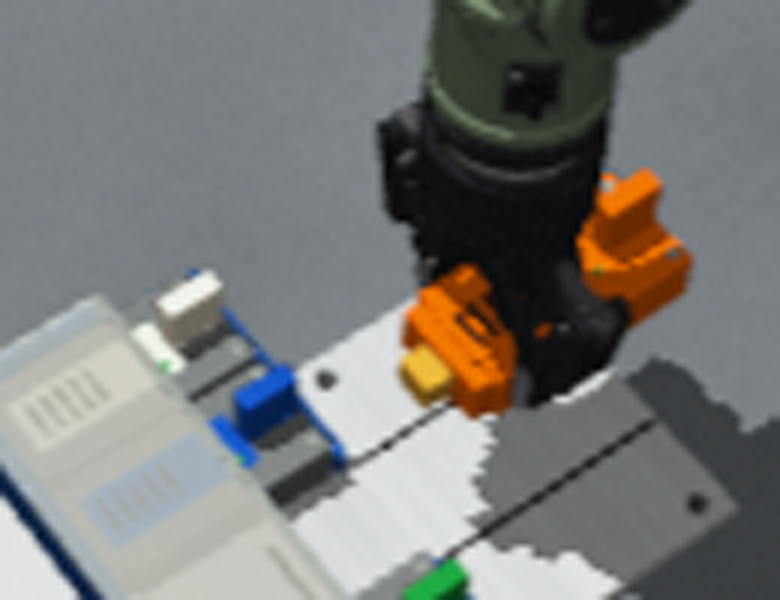

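send_rows:
  series: "0 0 0 15 0;0 0 0 20 0;0 0 0 20 0;0 0 0 20 0;0 0 0 14 0;0 0 0 5 0;0 0 0 0 0;0 0 0 0 0"

```text
clock: 20.73
ee_pos: [0.5198, 0.0563, 0.014]
tool_rot: [2.268, 2.173, 0.001]
contact_force: [0.0, 0.4, -2.7]
finger_gap: 0.0575
```

send_rows:
  series: "0 0 0 0 0;0 0 0 1 0;0 0 0 1 0;0 0 0 0 0;0 0 0 0 0"

```text
clock: 21.15
ee_pos: [0.5194, 0.0564, 0.0117]
tool_rot: [2.268, 2.173, 0.001]
contact_force: [0.5, 0.3, -4.7]
finger_gap: 0.057
```

```bash
python3 -c "
from h import *
C=np.load('carrier.npy');p=C[2]+np.pi/2
go(car=(-116,0,9),psi_t=p,psi_after=p)
"
```

```text
t 21.15 psi 1.528 tool dx dy dz 0.1 -0.0 2.7 turn 0.0017 |F| [ 0.5  0.3 -4.7] gap 57.0 tilt [ 0.0006 -0.    ]
  ee in carrier mm [-1.16e+02 -1.00e-01  1.17e+01] joints [-0.06  0.39  1.83  0.    0.92 -1.59]
```

send_rows:
  series: "0 0 0 1 0;0 0 0 1 0;0 0 0 0.5 0;0 0 0 0 0;0 0 0 0 0"

```text
clock: 21.57
ee_pos: [0.5191, 0.0564, 0.0089]
tool_rot: [-2.268, -2.173, 0.0]
contact_force: [0.2, 0.1, -2.0]
finger_gap: 0.057
```

```bash
python3 -c "
from h import *
C=np.load('carrier.npy');p=C[2]+np.pi/2
go(car=(-116,0,9),psi_t=p,psi_after=p)
"
```

```text
t 21.57 psi 1.528 tool dx dy dz 0.1 0.2 -0.1 turn 0.0016 |F| [ 0.2  0.1 -2. ] gap 57.0 tilt [-0.0002  0.    ]
  ee in carrier mm [-1.162e+02 -1.000e-01  8.900e+00] joints [-0.06  0.39  1.83  0.    0.92 -1.59]
```

send_rows:
  series: "0 0 0 0.4 0;0 0 0 0 0;0.9 0 0 0 0;0.9 0 0 0 0;0.9 0 0 0 0;0.9 0 0 -15 0;0.9 0 0 -35 0;0.9 0 0 -35 0"

```text
clock: 22.23
ee_pos: [0.5174, 0.0565, 0.0927]
tool_rot: [-2.266, -2.171, 0.005]
contact_force: [1.8, -0.5, -0.3]
finger_gap: 0.0771
```

send_rows:
  series: "0.9 0 -20 -20 0;0.6 0 -30 0 0;0.4 0 -22 0 0;0.4 0 0 0 0;0.4 0 0 0 0;0.4 0 0 0 0;0.4 0 0 0 0;0.4 0 0 0 0"

```text
clock: 22.9
ee_pos: [0.4484, 0.0593, 0.1136]
tool_rot: [2.268, 2.173, 0.001]
contact_force: [-0.5, 0.0, 0.7]
finger_gap: 0.0337
```

```bash
python3 -c "
from h import *
C=np.load('carrier.npy');p=C[2]+np.pi/2
go(car=(-187,0,90),psi_t=p,psi_after=p)
from workcell import imaging
c=(150,250,270,400)
f=imaging.grab_frame('scene')['frame'][:,:,::-1]; cv2.imwrite(f'pics/a8.png',cv2.resize(f[c[0]:c[1],c[2]:c[3]],None,fx=6,fy=6,interpolation=cv2.INTER_CUBIC))
c=(125,245,235,365)
f=imaging.grab_frame('top')['frame'][:,:,::-1]; cv2.imwrite(f'pics/a8t.png',cv2.resize(f[c[0]:c[1],c[2]:c[3]],None,fx=5,fy=5,interpolation=cv2.INTER_CUBIC))
"
```

```text
t 22.9 psi 1.5278 tool dx dy dz 0.3 0.0 23.6 turn 0.0015 |F| [-0.5  0.   0.7] gap 33.7 tilt [ 0.0008 -0.0001]
  ee in carrier mm [-187.    -0.3  113.6] joints [-0.06  0.08  1.95 -0.    1.11 -1.59]
```

View pics/a8.png

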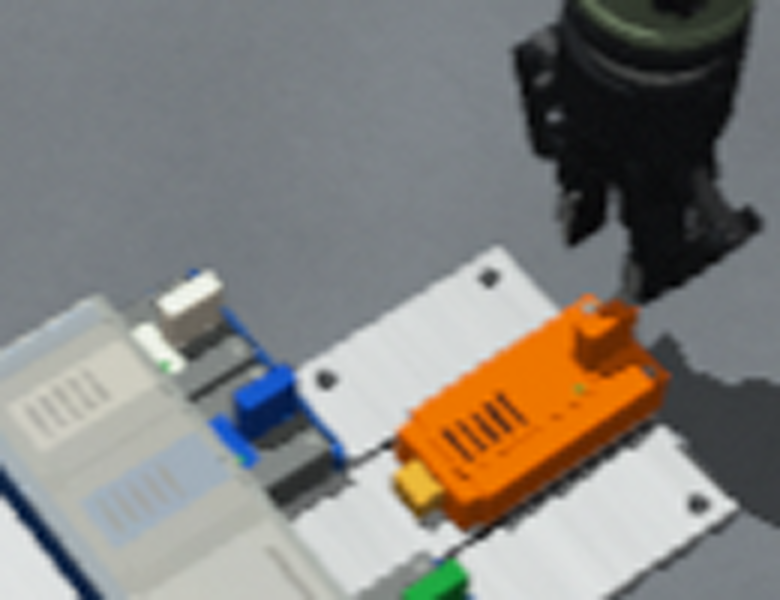

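View pics/a8t.png

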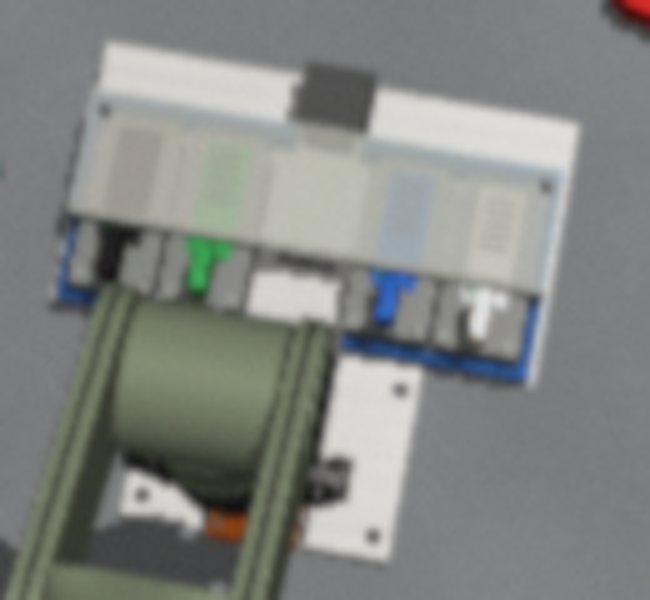

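```bash
python3 -c "
from h import *
C=np.load('carrier.npy');im=cv2.imread('pics/a8.png')
for x0,col in ((-145,(255,0,0)),):
  for (a,b,c,d,zs) in ((x0-60,x0+60,-29,29,(8,38)),(x0-57,x0-27,-6,6,(38,70)),(-71,-63,33,80,(20,)),(-71,-63,-80,-33,(20,))):
    for z in zs:
        P=W(C,np.array([[a,c,z],[b,c,z],[b,d,z],[a,d,z]])*.001)
        q=((proj('scene',P)-[270,150]+.5)*6).astype(int);cv2.polylines(im,[q],True,col,1)
cv2.imwrite('pics/o8.png',im)"
```

```text
(no output)
```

View pics/o8.png

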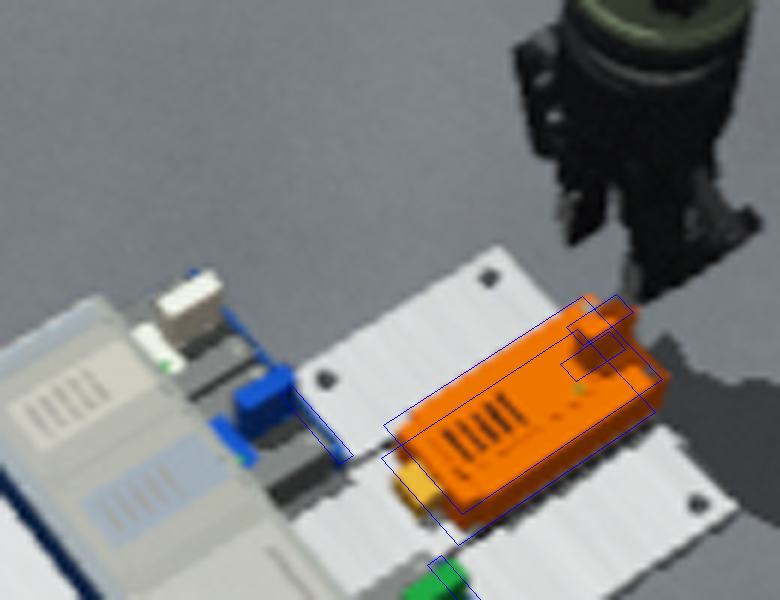

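The spare lies about 4 mm further back than planned (fin near x≈-190), square and within 2 mm of the centre line. I'll descend on the fin.

send_rows:
  series: "0.4 0 -1 15 0;0.4 0 -1 20 0;0.4 0 -1 18 0;0.4 0 0 12 0;0.4 0 0 5 0;0.4 0 0 0 0;0.4 0 0 0 0;0.4 0 0 0 0"
  force: 50

```text
clock: 23.67
ee_pos: [0.4454, 0.0596, 0.0443]
tool_rot: [2.267, 2.172, 0.002]
contact_force: [0.1, 0.5, -0.3]
finger_gap: 0.0344
```

send_rows:
  series: "0.4 0 0 0 0;0.4 0 0 0 0;0 0 0 0 0;0 0 0 0 0;0 0 0 0 0;0 0 0 0 0;0 0 0 0 0;0 0 0 -0.7 0"

```text
clock: 24.33
ee_pos: [0.4443, 0.0596, 0.0441]
tool_rot: [2.268, 2.173, 0.0]
contact_force: [1.0, -0.3, -3.1]
finger_gap: 0.0109
```

```bash
python3 -c "
from h import *
C=np.load('carrier.npy');p=C[2]+np.pi/2
go(car=(-42,0,43.5),psi_t=p,psi_after=p)
from workcell import imaging
c=(150,250,270,400)
f=imaging.grab_frame('scene')['frame'][:,:,::-1]; cv2.imwrite(f'pics/a9.png',cv2.resize(f[c[0]:c[1],c[2]:c[3]],None,fx=6,fy=6,interpolation=cv2.INTER_CUBIC))
"
```

```text
t 24.33 psi 1.5281 tool dx dy dz 0.2 149.1 0.6 turn 0.0018 |F| [ 1.  -0.3 -3.1] gap 10.9 tilt [ 0.0004 -0.0001]
  ee in carrier mm [-191.1   -0.2   44.1] joints [-0.06  0.2   2.   -0.    0.95 -1.59]
```

View pics/a9.png

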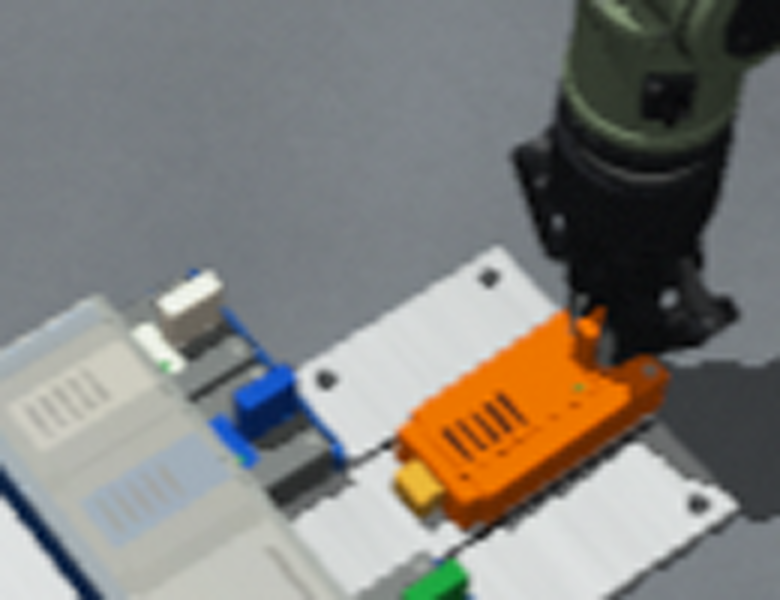

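send_rows:
  series: "0 0 4 0.3 0.002;0 0 8 0 0;0 0 10 0 0;0 0 10 0 0;0 0 10 0 0;0 0 8 0 0;0 0 4 0 0;0 0 0 0 0"

```text
clock: 25.05
ee_pos: [0.4979, 0.0572, 0.044]
tool_rot: [-2.27, -2.17, 0.002]
contact_force: [-2.8, 0.3, 5.2]
finger_gap: 0.0109
```

```bash
python3 -c "
from h import *
C=np.load('carrier.npy');p=C[2]+np.pi/2
go(car=(-42,0,43.5),psi_t=p,psi_after=p)
from workcell import imaging
c=(150,250,270,400)
f=imaging.grab_frame('scene')['frame'][:,:,::-1]; cv2.imwrite(f'pics/a10.png',cv2.resize(f[c[0]:c[1],c[2]:c[3]],None,fx=6,fy=6,interpolation=cv2.INTER_CUBIC))
"
```

```text
t 25.05 psi 1.526 tool dx dy dz 0.2 95.4 0.5 turn -0.0003 |F| [-2.8  0.3  5.2] gap 10.9 tilt [-0.0021  0.0001]
  ee in carrier mm [-137.4   -0.2   44. ] joints [-0.06  0.3   1.87 -0.    0.98 -1.58]
```

View pics/a10.png

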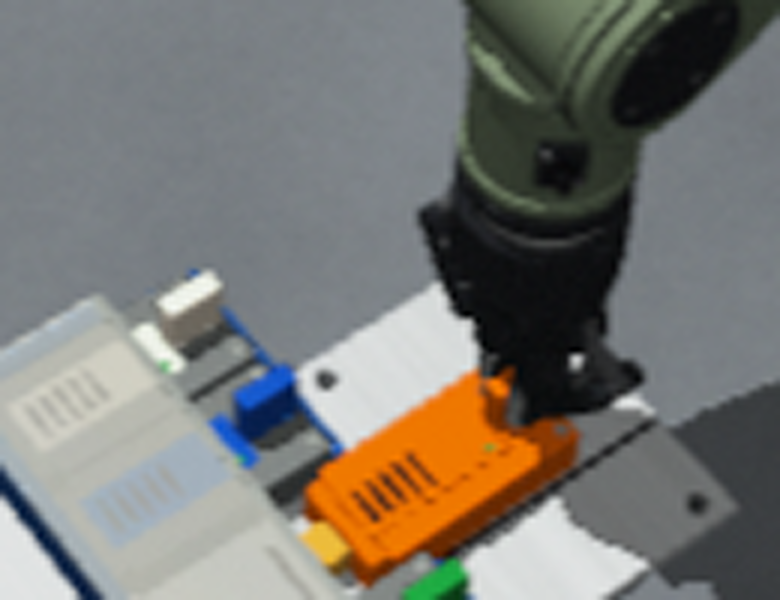

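The nose is through the mouth (crop 340,540) and centred between the kerb ends. Next I'll unload it slightly and go on.

send_rows:
  series: "0 0 0 -0.6 0;0 0 6 0 0;0 0 10 0 0;0 0 10 0 0;0 0 10 0 0;0 0 10 0 0;0 0 6 0 0;0 0 0 0 0"

```text
clock: 25.77
ee_pos: [0.552, 0.0546, 0.0441]
tool_rot: [2.27, 2.17, 0.002]
contact_force: [-0.5, 0.0, -3.2]
finger_gap: 0.0112
```

```bash
python3 -c "
from h import *
C=np.load('carrier.npy');p=C[2]+np.pi/2
go(car=(-42,0,43.5),psi_t=p,psi_after=p)
"
```

```text
t 25.77 psi 1.5257 tool dx dy dz 0.4 41.2 0.6 turn -0.0006 |F| [-0.5  0.  -3.2] gap 11.2 tilt [ 0.0019 -0.0001]
  ee in carrier mm [-83.2  -0.4  44.1] joints [-0.06  0.39  1.74 -0.    1.01 -1.58]
```

send_rows:
  series: "0 0 6 0 0;0 0 8 0 0;0 0 8 0 0;0 0 5 0 0;0 0 3 0 0;0 0 0 0 0;0 0 0 0 0"

```text
clock: 26.35
ee_pos: [0.58, 0.0535, 0.0441]
tool_rot: [-2.27, -2.171, 0.001]
contact_force: [0.1, -0.6, -3.8]
finger_gap: 0.0112
```

```bash
python3 -c "
from h import *
C=np.load('carrier.npy');p=C[2]+np.pi/2
go(car=(-42,0,43.5),psi_t=p,psi_after=p)
"
```

```text
t 26.35 psi 1.526 tool dx dy dz 0.2 13.2 0.6 turn -0.0003 |F| [ 0.1 -0.6 -3.8] gap 11.2 tilt [-0.0006  0.0001]
  ee in carrier mm [-55.2  -0.2  44.1] joints [-0.06  0.44  1.66  0.    1.04 -1.58]
```

send_rows:
  series: "0 0 3 0.2 0;0 0 2 0 0;0 0 2 0 0;0 0 1 0 0;0 0 1 0 0;0 0 0 0 0;0 0 0 0 0"

```text
clock: 26.93
ee_pos: [0.5866, 0.0534, 0.0441]
tool_rot: [-2.268, -2.168, 0.006]
contact_force: [-7.3, 0.3, 2.8]
finger_gap: 0.0112
```

```bash
python3 -c "
from h import *
C=np.load('carrier.npy');p=C[2]+np.pi/2
go(car=(-42,0,43.5),psi_t=p,psi_after=p)
"
```

```text
t 26.93 psi 1.5261 tool dx dy dz 0.1 6.6 0.6 turn -0.0002 |F| [-7.3  0.3  2.8] gap 11.2 tilt [-0.0056  0.0003]
  ee in carrier mm [-48.6  -0.1  44.1] joints [-0.06  0.45  1.64 -0.    1.05 -1.58]
```

send_rows:
  series: "0 0 2 0 0;0 0 2 0 0;0 0 2 0 0;0 0 1 0 0;0 0 0 0 0;0 0 0 0 0"

```text
clock: 27.43
ee_pos: [0.5937, 0.053, 0.0441]
tool_rot: [-2.268, -2.169, 0.006]
contact_force: [-7.6, -0.9, 2.1]
finger_gap: 0.0109
```

```bash
python3 -c "
from h import *
C=np.load('carrier.npy');p=C[2]+np.pi/2
go(car=(-42,0,43.5),psi_t=p,psi_after=p)
"
```

```text
t 27.43 psi 1.5261 tool dx dy dz 0.2 -0.5 0.6 turn -0.0002 |F| [-7.6 -0.9  2.1] gap 10.9 tilt [-0.0054  0.0002]
  ee in carrier mm [-41.5  -0.2  44.1] joints [-0.06  0.47  1.62 -0.    1.06 -1.58]
```

send_rows:
  series: "0 0 1 0 0;0 0 1 0 0;0 0 0 0 0"

```text
clock: 27.68
ee_pos: [0.5955, 0.0529, 0.0441]
tool_rot: [-2.267, -2.168, 0.007]
contact_force: [-7.5, 0.2, 2.5]
finger_gap: 0.0113
```

send_rows:
  series: "0 0 1 0 0;0 0 1 0 0;0 0 0 0 0"

```text
clock: 27.93
ee_pos: [0.5955, 0.0529, 0.0441]
tool_rot: [-2.265, -2.166, 0.012]
contact_force: [-13.8, -0.9, 8.2]
finger_gap: 0.0111
```

```bash
python3 -c "
from h import *
C=np.load('carrier.npy');p=C[2]+np.pi/2
go(car=(-42,0,43.5),psi_t=p,psi_after=p)
from workcell import imaging
c=(185,305,240,380)
f=imaging.grab_frame('scene')['frame'][:,:,::-1]; cv2.imwrite(f'pics/a11.png',cv2.resize(f[c[0]:c[1],c[2]:c[3]],None,fx=5,fy=5,interpolation=cv2.INTER_CUBIC))
"
```

```text
t 27.93 psi 1.5263 tool dx dy dz 0.2 -2.2 0.6 turn -0.0 |F| [-13.8  -0.9   8.2] gap 11.1 tilt [-0.0107  0.0001]
  ee in carrier mm [-39.8  -0.2  44.1] joints [-0.06  0.47  1.61 -0.    1.07 -1.58]
```

View pics/a11.png

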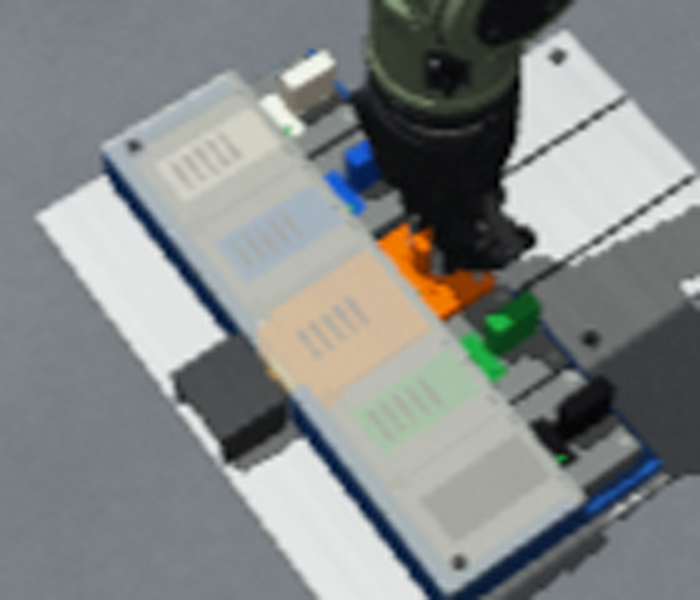

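send_rows:
  series: "0 0 1 0 0;0 0 1 0 0;0 0 0 0 0;0 0 0 0 0"

```text
clock: 28.32
ee_pos: [0.5955, 0.0528, 0.044]
tool_rot: [-2.262, -2.165, 0.017]
contact_force: [-18.5, -0.8, 11.9]
finger_gap: 0.0111
```

send_rows:
  series: "0 0 -2 -0.3 0;0 0 -2 0 0;0 0 0 0 0;0 0 0 0 0"

```text
clock: 28.65
ee_pos: [0.5956, 0.0529, 0.044]
tool_rot: [-2.268, -2.169, 0.006]
contact_force: [-6.0, 0.4, 1.3]
finger_gap: 0.0113
```

Solid stop confirmed: no travel while the force rose to 18 N. Now release and rise.

send_rows:
  series: "0 0 -1.5 0 0;0 0 0 0 0;0.4 0 0 0 0;0.4 0 0 0 0;0.4 0 0 0 0;0.4 0 0 0 0;0.4 0 0 -15 0;0.4 0 0 -30 0"

```text
clock: 29.32
ee_pos: [0.5934, 0.0529, 0.0862]
tool_rot: [-2.267, -2.167, 0.009]
contact_force: [0.6, -0.5, -0.1]
finger_gap: 0.0344
```

send_rows:
  series: "0.4 0 0 -40 0;0.4 0 -20 -40 0;0.4 0 -40 -30 0;0.4 0 -40 0 0;0.4 0 -40 0 0;0.4 -30 -20 0 0;0.4 -30 0 0 0;0.4 -30 0 0 0"

```text
clock: 29.98
ee_pos: [0.4399, -0.0305, 0.1927]
tool_rot: [2.266, 2.172, 0.002]
contact_force: [0.8, 0.1, -0.0]
finger_gap: 0.0343
```

send_rows:
  series: "0.4 -35 0 0 0;0.4 -40 0 0 0;0.4 -40 0 0 0;0.4 -40 0 0 0;0.4 -30 0 0 0;0.4 0 0 0 0;0.4 0 0 0 0;0.4 0 0 0 0"

```text
clock: 30.65
ee_pos: [0.4325, -0.2149, 0.192]
tool_rot: [2.271, 2.17, 0.001]
contact_force: [0.9, 0.3, 0.6]
finger_gap: 0.0344
```

```bash
python3 -c "
from h import *
go(car=(0,0,43.5))
C=np.load('carrier.npy')
from workcell import imaging
for n,c,s in (('scene',(185,305,240,380),5),('top',(125,245,235,365),5)):
    f=imaging.grab_frame(n)['frame'][:,:,::-1]; im=cv2.resize(f[c[0]:c[1],c[2]:c[3]],None,fx=s,fy=s,interpolation=cv2.INTER_CUBIC);cv2.imwrite(f'pics/a12{n}r.png',im)
    for y in (-122,-61,0,61,122):
        P=W(C,np.array([[-57,y-6,70],[-27,y-6,70],[-27,y+6,70],[-57,y+6,70]])*.001)
        cv2.polylines(im,[((proj(n,P)-[c[2],c[0]]+.5)*s).astype(int)],True,(255,0,255),1)
    cv2.imwrite(f'pics/a12{n}.png',im)
"
```

```text
t 30.65 psi 1.5255 tool dx dy dz 275.1 190.4 148.5 turn None |F| [0.9 0.3 0.6] gap 34.4 tilt [0.0005 0.0004]
  ee in carrier mm [-190.7 -275.   192. ] joints [-0.64  0.05  1.81  0.    1.29 -2.17]
```

View pics/a12scene.png

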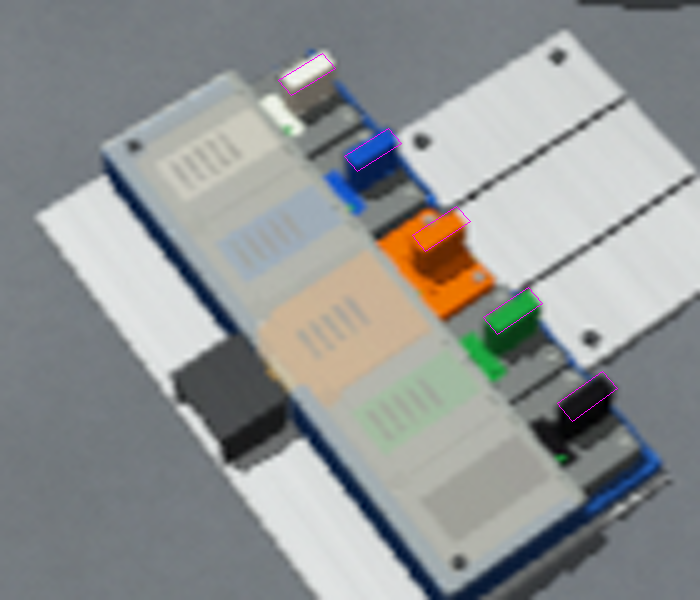

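View pics/a12top.png

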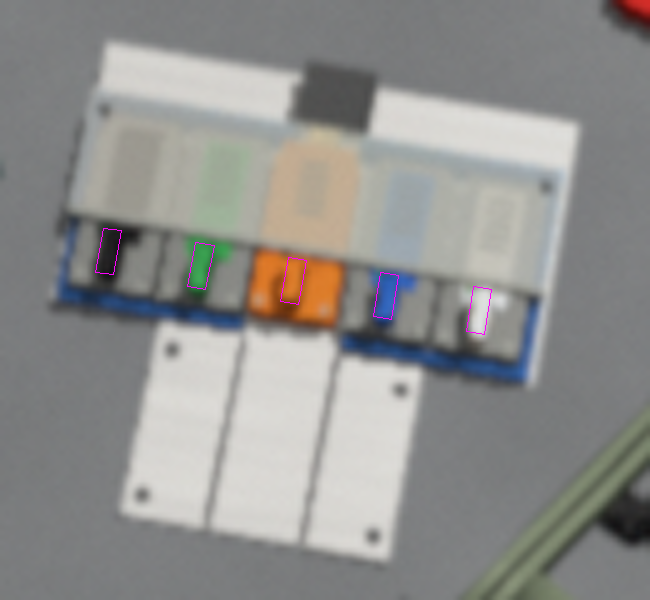

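```bash
python3 -c "
from h import *
o=[]
for a,b in (('pics/scene0.png','pics/a12scener.png'),):
    A0=cv2.imread(a)[185:305,240:380];A0=cv2.resize(A0,None,fx=5,fy=5,interpolation=cv2.INTER_CUBIC);B=cv2.imread(b)
    s=np.hstack([A0[300:500,130:330],B[300:500,130:330]]);s=cv2.resize(s,(800,400))
T0=cv2.imread('pics/top0.png')[125:245,235:365];T0=cv2.resize(T0,None,fx=5,fy=5,interpolation=cv2.INTER_CUBIC);T=cv2.imread('pics/a12topr.png')
t=cv2.resize(np.hstack([T0[40:160,250:430],T[40:160,250:430]]),(600,200))
t=cv2.copyMakeBorder(t,0,0,0,200,0)
cv2.imwrite('pics/cmp.png',np.vstack([s,t]))"
```

```text
(no output)
```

View pics/cmp.png

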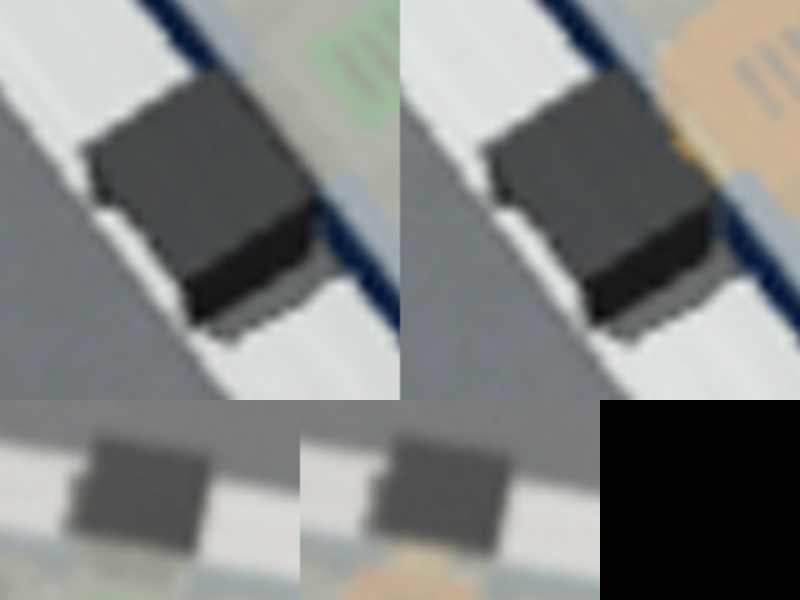

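```bash
python3 -c "
from h import *
C=np.load('carrier.npy')
a=cv2.imread('pics/scene0.png');b=cv2.imread('pics/a12scener.png')
c=(235,290,262,312);s=8
im0=cv2.resize(a[c[0]:c[1],c[2]:c[3]],None,fx=s,fy=s,interpolation=cv2.INTER_CUBIC)
from workcell import imaging
f=imaging.grab_frame('scene')['frame'][:,:,::-1]
im1=cv2.resize(f[c[0]:c[1],c[2]:c[3]],None,fx=s,fy=s,interpolation=cv2.INTER_CUBIC)
g=cv2.cvtColor(a,7).astype(np.float32)[c[0]:c[1],c[2]:c[3]];h=cv2.cvtColor(np.ascontiguousarray(f),7).astype(np.float32)[c[0]:c[1],c[2]:c[3]]
d=np.abs(g-h); print('rear part diff',d[20:50,5:22].max(), d[20:50,5:22].mean())
for im in (im0,im1):
  for x,col in ((64,(0,255,0)),(74,(0,0,255)),(111,(255,0,255))):
    P=W(C,np.array([[x,-22,30],[x,22,30]])*.001)
    cv2.polylines(im,[((proj('scene',P)-[c[2],c[0]]+.5)*s).astype(int)],False,col,1)
cv2.imwrite('pics/cmp2.png',np.hstack([im0,im1]))"
```

```text
rear part diff 6.0 3.1352942
```

View pics/cmp2.png

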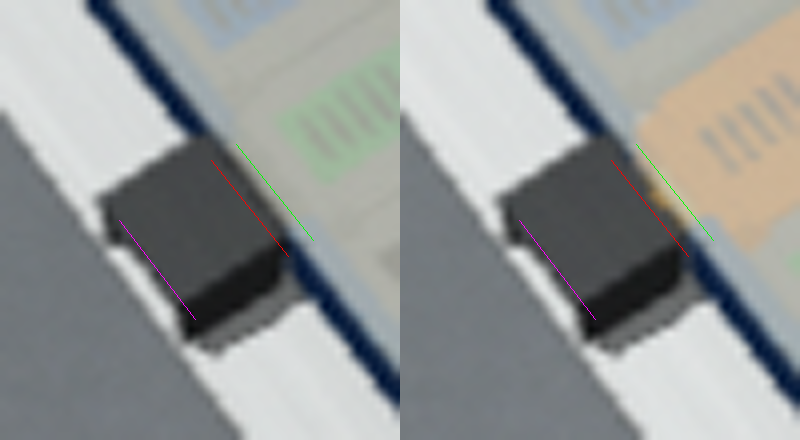

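The black strip in the wall gap, left of the green line in the "before" picture (260,190), has gone and brass now shows there. That suggests the sliding block moved back into its fixed housing. I'm handing in.

```bash
python3 -c "
from workcell import robot,sensors
print(robot.close_job()); print(sensors.sense()['clock'])"
```

```text
the job is handed in; nothing more can be done
None
the job is handed in; nothing more can be done
```

I finished the job and handed it in at about 31 s of the 72 s allowed. No verdict is reported, so what follows rests on my own checks.

**What I did:**
- I slid the black cassette into the vacant end bay at y = +122 mm, then the green one into the bay it had left.
- I drew the orange spare out of its shelf by its body, set it down on the loading plate and let go.
- I then took the spare by its fin and pushed it home.

**Last checks:**
- **Home stop:** the push met about 7 N, starting roughly 10 mm before home. It then stopped solidly, with the force rising to 18 N and no further travel.
- **Row:** in both camera views all five fins lie on their nominal bay positions, to about a pixel (roughly 3 mm). The gripper is clear and reads no contact force.
- **Bystanders:** the wide view taken before I placed the spare showed the transformer, screwdriver and valve block in place. I did not check them again afterwards.

**Checks that disagreed or were indirect:**
- **Contact block:** the visible black box behind the row did not move. I take it to be a fixed housing, because the dark strip in the wall gap disappeared and brass shows there instead. That the block was driven back rests on this and on the push force.
- **Spare position:** the tool stopped 2 mm past the nominal home reading. That is within calibration error, and the solid stop at the rear wall agrees with home.

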